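# Walk the small safe home into its anchor bracket

## Task

Take the glue stick out of the safe's anchor bracket and stand it upright on the yellow notebook that lies in front of the laptop stand. Then push the heavy safe along the desk into the bracket until it bears squarely and firmly against the back stop: push gently (never above 25 N) on its two black corner posts in turn so that it does not slew and jam, keep it flat on the desk, do not touch the grey keypad door between the posts, and leave the stapler and the torch where they are.

Things in the scene. Friction and masses are not known exactly. Their poses are not given: they have to be found in the camera images.
- safe: small dark steel safe, 130 (its x, depth) x 200 (y, width) x 90 mm high, 1.0 to 1.7 kg, loose; origin under its centre; +x is the way it must go, -x its keypad front, towards the robot. Slides under a push of 4 to 12 N; pushed faster than about 35 mm/s it may strike the rails with over 25 N. Starts in the bracket's flared mouth, 85 to 96 mm short of the stop, up to 4 mm off-centre and 0.07 rad askew
- post_left (a point): point on the safe's front (pushing) face, middle of the left (+y) black corner post, 40 mm above the desk; axes as the safe's. The post is 28 mm wide, 88 mm high and stands 16 mm out beyond the flat of the keypad door (5 mm beyond the door's knob)
- post_right (a point): the same on the right (-y) post; the two points are 172 mm apart
- nose_left (a point): point on the safe's leading face (+x), 86 mm left of its middle, 20 mm above the desk
- nose_right (a point): the same, 86 mm right of the middle
- door_panel: grey keypad door with a round knob, 138 mm wide, filling the front of the safe between the posts, set back from them; must not be touched; origin at its centre
- bracket: fixed grey steel U-shaped anchor bracket on the desk; origin at desk level at the middle of the inner face of its back stop; its mouth opens along its -x. Two side rails 10 mm thick, 40 mm high and 70 mm long, 208 mm apart inside (4 mm play on each side of the safe), then 22 mm of outward flare; the safe jams between them if it is driven on one corner only. About 60 mm (38 mm beyond the flare) of the safe's depth stays outside the rails when home
- stop: fixed back stop of the bracket, a rigid cross plate 12 mm thick and 45 mm high; origin at desk level at the middle of its inner face, +x away from the mouth
- glue_mid (a point): centre of the glue stick, white with a red band, 26 mm in diameter and 90 mm tall, that stands upright inside the bracket (35 to 50 mm from the stop, up to 60 mm off its middle); its z axis is its long axis
- pad_top (a point): centre of the top face of the yellow notebook, 185 (its x) x 258 (its y) mm, 19 mm thick, lying on the desk right of the safe, in front of the laptop stand (not the like one at the far wall)
- staple: blue stapler, 132 mm long, bystander; origin under its centre
- torch: dark torch standing upright, 92 mm tall, bystander; origin under its centre

How it is judged (in metres and radians):
On the way, in this order (a step that is already met when the one before it is completed fails the run):
1. the glue stick stands upright on the notebook, let go (x of glue_mid in the frame of pad_top between -0.085 and 0.085 m and y of glue_mid in the frame of pad_top between -0.12 and 0.12 m and z of glue_mid in the frame of pad_top below 0.05 m and angle between glue_mid's own z axis and vertical below 0.15 rad and contact force between the fingers and anything else below 0.2 N), for 0.2 s.
2. the safe is pressed against the stop with more than 4 N, both leading corners within 3 mm of it (contact force between safe and stop above 4 N and x of each of nose_left, nose_right in the frame of stop above -0.003 m), for 0.05 s.
At the end, for the whole second after the job is handed in: the safe lies flat and still inside the bracket with both leading corners within 3 mm of the back stop, and the glue stick stands upright (within 0.15 rad) on the notebook (x of each of nose_left, nose_right in the frame of stop above -0.003 m and angle between safe's own z axis and vertical below 0.03 rad and linear speed of safe below 0.01 m/s and x of glue_mid in the frame of pad_top between -0.085 and 0.085 m and y of glue_mid in the frame of pad_top between -0.12 and 0.12 m and z of glue_mid in the frame of pad_top below 0.05 m and angle between glue_mid's own z axis and vertical below 0.15 rad); the robot touches nothing.
It fails at once if the robot pushes the safe with more than 25 N (contact force between any of the fingers, the arm and safe above 25 N).
It fails at once if the keypad door is touched (contact force between any of the fingers, the arm and door_panel above 0.5 N).
It fails at once if the safe is lifted or tipped (angle between safe's own z axis and vertical above 0.08 rad or height (world z) of safe above 0.01 m).
It fails at once if the safe slews more than 0.35 rad from the bracket's direction (angle between the x axis of safe and the x axis of bracket, either way round above 0.35 rad).
It fails at once if the stapler or the torch is moved more than 20 mm or the torch tipped (distance of any of staple, torch from where it was at the start of the episode above 0.02 m or angle between torch's own z axis and vertical above 0.5 rad).
It also fails if it takes over 72 s, if anything falls off the work surface, if the arm or the gripper's body presses on something with over 40 N, if the wrist force passes 120 N, or if a joint passes its speed limit or range.

## Robot

A 6-joint arm with a two-finger parallel gripper is mounted at the origin on a cart in front of the work surface, level with it; the furniture and walls round the work are solid. World frame = base frame: x ahead of the robot, y to its left, z up, the work surface at z = 0. Lengths are in mm, angles in rad, forces in N, time in s.
With the tool pointing down it reaches from about 325 to 775 mm from the base axis. Payload 9.3 kg.
Tool frame: the origin (TCP) lies midway between the tips of the shut fingers; the grasp point (between the pads) lies 19 mm behind it; z points along the fingers, x is the direction in which the jaws open and shut, and the axes are right-handed (so a half turn about z gives the same grasp; the last joint's range is limited). The gripper opens to 85 mm and grips with 20 to 120 N. Pads are 22 mm wide; open, the fingers measure 114 mm over their backs; the gripper's body (76 mm by 85 mm) begins 54 mm behind the grasp point. The pads swing forward as they close: fully open they stand 13 mm farther back than shut.
Start: joints at [-1.502, 0.259, 0.021, 1.334, 0, 1.418], TCP at [120.985, -536.525, 231.279] pointing down, gripper open.
Joint ranges: [-3.04, 3.04], [-0.91, 1.82], [-1.04, 1.36], [-1.92, 1.95], [-1.52, 1.45], [-3.14, 3.14]. Speed limits (rad/s): [2.22, 2.22, 2.79, 3.14, 3.14, 3.14].

## Interface

Orientations are given as a rotation vector (axis times angle).
In Python, from plant import env gives the robot as it stands.
- The arm moves only by the tool arm_command, never from a script. Its argument "rows" is a list that holds one entry, the list of rows, each a list of 6 numbers: the shift along the tool's x, y, z as a fraction of full scale, then the turn, a rotation vector about the tool's x, y, z as a fraction of full scale. In form: [[[x, y, z, ax, ay, az], ...]]. A call has exactly 8 rows; each row shifts and turns the commanded pose from where the row before left it, along the tool's axes as they then stand; what a row does not reach is not made up. Full scale, the value 1, is 0.8 m for a shift and 0.08 rad for a turn. A row lasts 1/12 s, in which the tool goes at most 41.7 mm and 7.16 degrees, less where a joint would pass 70% of its speed; a pose out of reach is approached as far as the arm can. A call with a number of a shift or a turn outside -1 to 1 is refused whole. A call with a gripper value outside its range is refused whole. "jaw" is the opening, from -1 (shut) to 1 (fully open), set as the call begins (left out, the last holds). The fingers move at their own pace and stop on an object; the grip force is fixed at half the most. Time passes only in rows, so rows that do not move let the fingers close, or fill a call up. It gives the time, the measured TCP pose, the force and the opening at its end, in the units of the state.
- env.get_state(): the state, without advancing time (a new reading comes with each control period).
- env.camera(name): name is "side" or "top" or "wrist"; returns a dict with "image" (400x640x3 uint8, red, green, blue), "depth" (400x640 float32, mm along the optical axis (not along the pixel's ray), 0 where there is no reading), "intrinsics" (3x3 intrinsics, pixels), "R" (3x3) and "t" (3): a world point X has camera coordinates R X + t; the wrist camera has in their place "hand_eye" (4x4, takes a point from camera to tool coordinates, whose origin is the TCP and whose axes are the tool frame's). Camera axes: x right, y down, z forward; pixel columns grow to the right and rows downward; lengths in mm; the calibration is good to about 2 mm. The wrist camera is an equidistant fisheye: a pixel r from the principal point sees the ray r / f radians off the axis. A picture is of the moment at which its call begins: read the wrist's pose just before it.
- env.job_done(): hands the job in, once; it reports no verdict.
The state is a dict: "t": time; "joint_positions": joint angles; "dq": joint speeds; "joint_efforts": joint torques, N m; "tcp_pos": TCP position; "tcp_rot": TCP orientation; "contact_force": force on the tool from outside, world axes, zero at the start; "ft_torque": the same for the moment, N m; "width": finger opening in mm.
Only numpy, scipy, OpenCV 4.12 (cv2) and the standard library are available. Lean on these libraries where they do the work, as an engineer would, in place of code of your own. Each camera call takes 0.05 s, during which the arm holds its last target.

## Working session

There is one attempt and no reset: what is moved stays moved. The work goes in short steps, Python scripts to look and compute and a tool call to move; the robot and the scene stay as the last step left them, time stands still between calls to the robot, and variables do not carry over. Pictures are saved under pics/ and viewed, and the job is handed in when it is done.

Besides the shell and the picture viewer there is one more tool, called after "Request:" by a JSON object that holds its "fn" and its "kwargs". arm_command: Moves the arm, as the interface text tells. Shift numbers are shares of 0.8 m and turn numbers shares of 0.08 rad, none past 1 either way. Its arguments: {"type":"object","properties":{"rows":{"type":"array","items":{"type":"array","items":{"type":"array","items":{"type":"number","minimum":-1,"maximum":1}}}},"jaw":{"type":"number"}},"required":["rows"]}

```bash
ls; mkdir -p pics
python3 - <<'E'
from plant import env
import cv2,numpy as np
s=env.get_state();print({k:np.round(v,3) for k,v in s.items()})
for n in["side","top","wrist"]:
    c=env.camera(n);cv2.imwrite(f"pics/{n}0.png",c["image"][:,:,::-1]);np.savez(f"{n}0.npz",**c)
    print(n,{k:np.round(v,3).tolist() for k,v in c.items() if k not in("image","depth")})
E
```

```text
pics
{'t': np.float64(0.0), 'joint_positions': array([-1.502,  0.259,  0.021,  1.334, -0.   ,  1.418]), 'dq': array([ 0.001, -0.001, -0.001, -0.   ,  0.001,  0.001]), 'joint_efforts': array([-2.0000e-03, -5.5564e+01,  3.4453e+01,  1.4000e-02, -0.0000e+00,
        0.0000e+00]), 'tcp_pos': array([ 120.956, -536.242,  230.673]), 'tcp_rot': array([-2.453e+00,  1.961e+00,  1.000e-03]), 'contact_force': array([ 1.453, -0.472, -0.116]), 'ft_torque': array([-0.017,  0.035,  0.023]), 'width': np.float64(85.592)}
side {'intrinsics': [[447.047, 0.0, 314.766], [0.0, 447.047, 196.166], [0.0, 0.0, 1.0]], 'R': [[0.389, 0.921, -0.013], [0.73, -0.317, -0.605], [-0.561, 0.226, -0.796]], 't': [-55.316, -415.153, 1600.852]}
top {'intrinsics': [[388.884, 0.0, 325.846], [0.0, 388.884, 201.713], [0.0, 0.0, 1.0]], 'R': [[-0.121, -0.993, -0.003], [-0.972, 0.119, -0.2], [0.199, -0.021, -0.98]], 't': [-116.353, 604.605, 1099.841]}
wrist {'intrinsics': [[309.707, 0.0, 315.8], [0.0, 309.707, 202.718], [0.0, 0.0, 1.0]], 'hand_eye': [[1.0, 0.001, 0.0, 0.33], [-0.001, 0.963, 0.268, -67.789], [-0.0, -0.268, 0.963, -143.175], [0.0, 0.0, 0.0, 1.0]]}
```

View pics/side0.png

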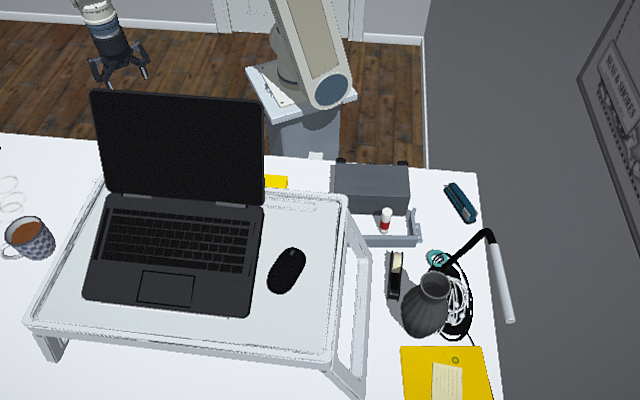

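View pics/top0.png

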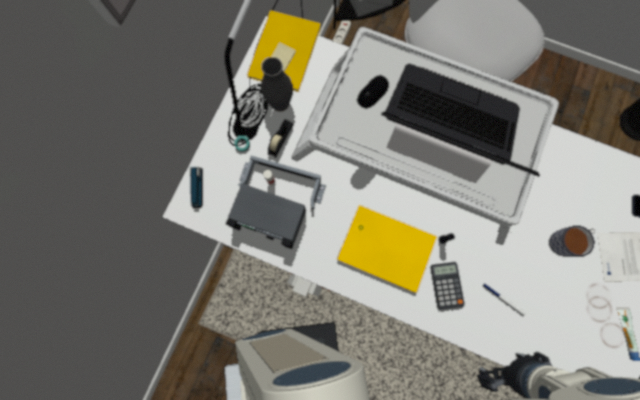

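View pics/wrist0.png

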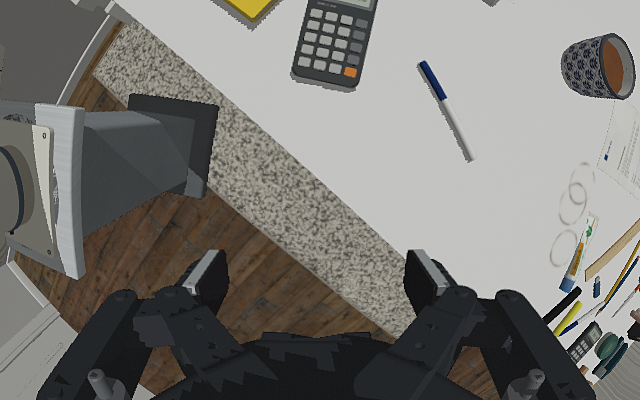

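The side view shows the safe at about (370,188), the glue stick at (386,220) inside the bracket, and the stapler at (460,203). The top view shows the notebook at (387,248), the torch at (446,240) and the safe at (267,215). Next I'll measure positions.

```bash
cat > h.py <<'E'
import numpy as np,cv2
from scipy.spatial.transform import Rotation as Ro
def cloud(c):
    K=c["intrinsics"];d=c["depth"].astype(float);v,u=np.mgrid[:400,:640]
    P=np.stack([(u-K[0,2])/K[0,0]*d,(v-K[1,2])/K[1,1]*d,d],-1)
    W=(P-c["t"])@c["R"]   # R^T (P-t)
    W[d==0]=np.nan
    return W
def wcloud(c,s):
    K=c["intrinsics"];d=c["depth"].astype(float);v,u=np.mgrid[:400,:640]
    x=(u-K[0,2])/K[0,0];y=(v-K[1,2])/K[1,1];r=np.hypot(x,y)+1e-9
    k=np.tan(np.minimum(r,1.5))/r
    P=np.stack([x*k*d,y*k*d,d],-1)
    H=c["hand_eye"];T=P@H[:3,:3].T+H[:3,3]
    W=T@Ro.from_rotvec(s["tcp_rot"]).as_matrix().T+s["tcp_pos"]
    W[(d==0)|(r>1.4)]=np.nan
    return W
E
python3 - <<'E'
from h import *
for n in["side","top"]:
    c=dict(np.load(n+"0.npz"));W=cloud(c);np.set_printoptions(suppress=True,precision=0)
    im=c["image"].astype(int)
    hsv=cv2.cvtColor(c["image"],cv2.COLOR_RGB2HSV)
    ym=(hsv[...,0]>20)&(hsv[...,0]<32)&(hsv[...,1]>150)&(hsv[...,2]>120)
    m=ym&(W[...,0]<650)
    q=W[m];print(n,"yellow",len(q),np.nanmedian(q,0),np.nanmin(q,0),np.nanmax(q,0), cv2.minAreaRect(q[:,:2].astype(np.float32)))
    if n=="side":
        b=(slice(150,255),slice(325,490)); off=(150,325)
    else:
        b=(slice(140,260),slice(180,460)); off=(140,180)
    w=W[b]
    # safe top
    m=(abs(w[...,2]-90)<6)
    mm=np.uint8(m);nl,lab,st,ce=cv2.connectedComponentsWithStats(mm)
    for i in range(1,nl):
        if st[i,4]>30:
            q=w[lab==i];print("z90",st[i]+[off[1],off[0],0,0,0],np.median(q,0),cv2.minAreaRect(q[:,:2].astype(np.float32)))
    m=(abs(w[...,2]-42)<6);nl,lab,st,ce=cv2.connectedComponentsWithStats(np.uint8(m))
    for i in range(1,nl):
        if st[i,4]>15:
            q=w[lab==i];print("z42",st[i]+[off[1],off[0],0,0,0],np.median(q,0),cv2.minAreaRect(q[:,:2].astype(np.float32)))
    m=(w[...,2]>12);nl,lab,st,ce=cv2.connectedComponentsWithStats(np.uint8(m))
    for i in range(1,nl):
        if st[i,4]>15:
            q=w[lab==i];print("obj",st[i]+[off[1],off[0],0,0,0],np.median(q,0),np.min(q,0),np.max(q,0))
    R=c["image"][b];cv2.imwrite(f"pics/{n}0z.png",cv2.resize(R,None,fx=4 if n=="side" else 2.8,fy=4 if n=="side" else 2.8,interpolation=cv2.INTER_CUBIC)[:,:,::-1])
E
```

```text
side yellow 279 [ 420. -240.   20.] [ 378. -275.    0.] [ 454. -199.   26.] ((417.104736328125, -240.5731201171875), (66.91470336914062, 58.65675354003906), 69.74028778076172)
z90 [485 150   5  28  47] [652. 303.  89.] ((646.80029296875, 306.30999755859375), (2.7456390857696533, 101.00859069824219), 59.52158737182617)
z90 [ 334  158   77   42 2504] [575. -16.  90.] ((566.8519897460938, -12.149139404296875), (200.5655975341797, 133.05331420898438), 63.124183654785156)
z90 [382 208  10  10  78] [685. -30.  90.] ((684.240234375, -29.277793884277344), (23.453432083129883, 25.91322135925293), 62.81855392456055)
z90 [351 239  14  13  49] [ 751. -144.   90.] ((750.1734008789062, -137.94155883789062), (20.679906845092773, 39.14128875732422), 14.604229927062988)
z42 [479 150  11  79 121] [700. 274.  42.] ((685.6974487304688, 283.4363098144531), (2.983438730239868, 278.72705078125), 60.11137771606445)
z42 [451 183  25  32 217] [702. 205.  39.] ((697.6058959960938, 207.47726440429688), (27.766271591186523, 111.3368148803711), 82.39168548583984)
z42 [347 204  61   6 157] [631. -24.  42.] ((630.0
[... 2164 characters left out ...]
1.  45.] [741. 195.  12.] [845. 256. 116.]
obj [229 140  20  11 102] [813.  60.  16.] [796.  34.  12.] [834.  93.  21.]
obj [267 140  17  18 171] [786. -51.  45.] [760. -79.  12.] [810. -23.  64.]
obj [ 291  140  169   68 5963] [ 628. -401.  253.] [ 498. -525.   12.] [799. -98. 522.]
obj [ 225  155   96   94 3754] [578. -20.  89.] [ 465. -182.   12.] [765. 108.  99.]
obj [189 166  13  40 364] [697. 207.  37.] [634. 192.  12.] [756. 227.  45.]
obj [263 170  12  15 119] [679. -28.  88.] [672. -39.  13.] [698. -13.  94.]
obj [ 337  205  100   55 3628] [ 454. -345.   20.] [ 383. -509.   12.] [ 572. -202.   30.]
obj [438 233  17  11 114] [ 436. -524.   65.] [ 425. -540.   12.] [ 449. -515.   96.]
```

```bash
ls pics
```

```text
side0.png
side0z.png
top0.png
top0z.png
wrist0.png
```

View pics/side0z.png

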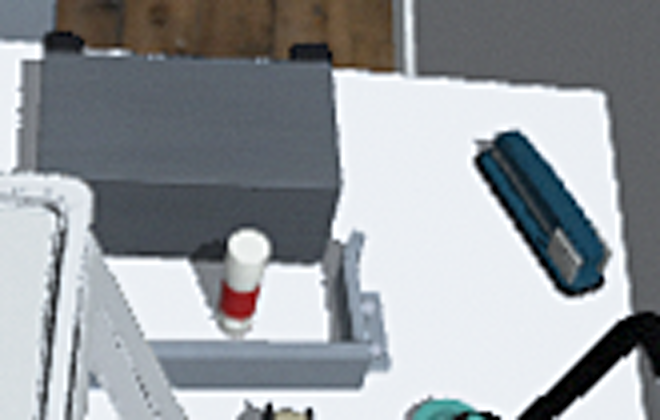

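View pics/top0z.png

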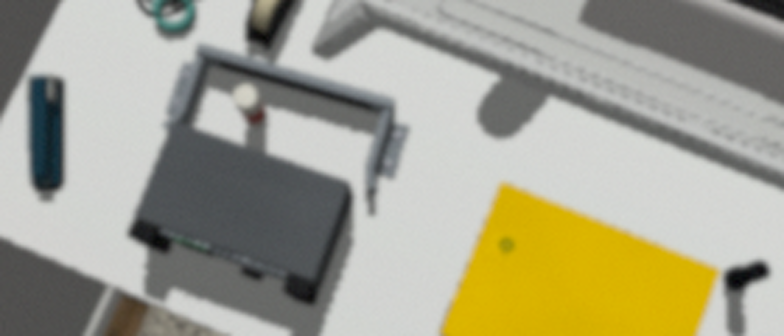

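Run:
```python
from h import *
a=np.radians(-26.7);X=np.array([np.cos(a),np.sin(a)]);Y=np.array([-X[1],X[0]])
o=np.array([566.5,-10.])
g=[]
for n in["side","top"]:
    W=cloud(dict(np.load(n+"0.npz")));v=W.reshape(-1,3);p=(v[:,:2]-o)@np.stack([X,Y],1)
    m=(abs(v[:,2]-42)<5)&(p[:,0]>0)&(p[:,0]<200)&(abs(p[:,1])<150)
    # exclude glue and safe
    m&=~((p[:,0]<72)&(abs(p[:,1])<103))
    s=np.zeros((200,300),np.uint8)
    q=p[m];z=v[m,2]
    H,_,_=np.histogram2d(q[:,0],q[:,1],bins=[range(0,205,5),range(-150,155,10)])
    print(n);np.set_printoptions(linewidth=250)
    for i,r in enumerate(H.astype(int)):
        if r.sum():print(i*5,' '.join(f"{x:2d}" for x in r))
```

```text
side
60  0  0  0  0  0  0  0  0  0  0  0  0  0  0  0  0  0  0  0  0  0  0  0  0  0  0  2  0  0  0
65  0  0  0  0  0  0  0  0  0  0  0  0  0  0  0  0  0  0  0  0  0  0  0  0  0  0  7  0  0  0
70  0  0  0  0  0  0  0  0  0  0  0  0  0  0  0  0  0  0  0  0  0  0  0  0  0  1  6  0  0  0
75  0  0  0  0  0  0  0  0  0  0  0  0  0  0  0  0  0  0  0  0  0  0  0  0  0  2  5  0  0  0
80  0  0  0  0  0  0  0  0  0  0  0  0  0  0  0  0  0  0  0  0  0  0  0  0  0  3  2  0  0  0
85  0  0  0  0  0  0  0  0  0  0  0  0  0  0  0  0  0  0  0  0  0  0  0  0  0  4  2  0  0  0
90  0  0  0  0  0  0  0  0  0  0  0  0  0  0  0  0  0  0  0  0  0  0  0  0  0  4  3  0  0  0
95  0  0  0  0  0  0  0  0  0  0  0  0  0  0  0  0  0  0  0  0  0  0  0  0  0  5  2  0  0  0
100  0  0  0  0  0  0  0  0  0  0  0  0  0  0  0  0  0  0  0  0  0  0  0  0  0  2  4  0  0  0
105  0  0  0  0  0  0  0  0  0  0  0  0  0  0  0  0  0  0  0  0  0  0  0  0  0  4  3  0  0  0
110  0  0  0  0  0  0  0  0  0  0  0  0  0  0  0  0  0  0  0  0  0  0  0  0  0  4  2  0  0  0
115  0  0  0  0  0  0  0  0  0  0  0  0  0  0  0  0  0  4  0  1  0  0
[... 2610 characters left out ...]
  0  0  0  0  0  0  0  0  0  0  5  0  0  0
145  0  0  0  0  2  2  0  0  0  0  0  0  0  0  0  0  0  0  0  0  0  0  0  0  0  0  4  1  0  0
150  0  0  0  0  5  2  0  0  0  0  0  0  0  0  0  0  0  0  0  2  3  3  5  3  6  5  6  0  0  0
155  0  0  0  0  2  2  0  0  0  0  1  3  2  3  4  1  4  6  7  4  4  5  4  4  2  5  4  0  0  0
160  0  0  0  0  3  2  4  5  4  6  6  4  4  3  4  3  3  4  3  4  4  2  1  4  3  3  1  1  0  0
165  0  0  0  0  3  4  3  4  2  4  3  3  3  4  2  4  3  2  2  1  1  1  0  1  0  0  0  0  0  0
170  0  0  0  0  3  4  4  2  1  4  0  1  0  0  0  0  0  0  0  0  0  0  0  0  0  0  0  0  0  0
195  0  0  0  0  0  0  0  0  0  0  0  0  2  3  3  0  0  0  0  0  3  0  2  1  0  0  0  0  0  0
```

Run:
```python
from h import *
H=np.full((14,24),np.nan)
for n in["side","top"]:
    W=cloud(dict(np.load(n+"0.npz"))).reshape(-1,3);W=W[np.isfinite(W).all(1)]
    for x,y,z in W:
        i=int((x-300)//40);j=int((400-y)//40)
        if 0<=i<14 and 0<=j<24: H[i,j]=np.nanmax([H[i,j],z])
print("y  ",' '.join(f"{380-40*j:4d}" for j in range(24)))
for i in range(14)[::-1]:print(320+40*i,' '.join(f"{h:4.0f}" for h in H[i]))
# bracket fit: stop centreline & rails
a=np.radians(-26.7);X=np.array([np.cos(a),np.sin(a)]);Y=np.array([-X[1],X[0]]);o=np.array([566.5,-10.])
for n in["side","top"]:
    W=cloud(dict(np.load(n+"0.npz")));v=W.reshape(-1,3);p=(v[:,:2]-o)@np.stack([X,Y],1)
    m=(abs(v[:,2]-45)<2.5)&(p[:,0]>140)&(p[:,0]<185)&(abs(p[:,1])<97)
    q=p[m];A=np.c_[q[:,1],np.ones(len(q))];k=np.linalg.lstsq(A,q[:,0],rcond=None)[0];r=q[:,0]-A@k
    print(n,"stop x=",k,len(q),r.std(),np.percentile(r,[3,97]))
    for lo,hi in((100,125),(-125,-95)):
        m=(abs(v[:,2]-40)<3)&(p[:,0]>92)&(p[:,0]<150)&(p[:,1]>lo)&(p[:,1]<hi);q=p[m]
        if len(q)>8:print(" rail y(x=120)",np.polyfit(q[:,0]-120,q[:,1],1),np.percentile(q[:,1],[3,97]),len(q))
    # glue
    m=(v[:,2]>86)&(v[:,2]<95)&(np.hypot(*(v[:,:2]-[684,-28]).T)<30);print(" glue",v[m].mean(0),cv2.minEnclosingCircle(v[m][:,:2].astype(np.float32)))
    m=(v[:,2]>86)&(v[:,2]<94)&(np.abs(p[:,0])<75)&(abs(p[:,1])<110)
    r=cv2.minAreaRect(v[m][:,:2].astype(np.float32));print(" safe",r)
```

```text
y    380  340  300  260  220  180  140  100   60   20  -20  -60 -100 -140 -180 -220 -260 -300 -340 -380 -420 -460 -500 -540
840  nan  nan  nan  nan  684  667  703   21   89   70    7   48   39   50   51  266  264  282  289  297  299  294  286  279
800  nan  nan  nan  nan  736    7    9   18   23   21   54   65   53   53  257  266  255  287  288  317  313  307  301  291
760  nan  nan  nan  724  736   42    9    6    9   50   50   52   82  180  265  263  254  255  332  333  326  319  314  306
720  nan  nan  628  704   45   42    8    6   44   46   50   53   94  217  265  258  256  254  406  379  339  333  324  318
680  nan  nan  671  675   45   42    8    6   93   87   94   92   49   51  264  264  264  500  495  448  408  363  336  330
640  nan  619  643    7   42   39    7    7   95   98   95   94    6   43   45    5  265  523  523  520  479  439  398  352
600  nan  614    6    7    7    7    7   95   97   97   96   95   97   90   11   10    5  266  522  524  523  511  472  425
560  566  585 -727    4    8    7    7   95   97   96   99   96   96   94    8    7   25   28   26  263  523
[... 914 characters left out ...]
1 115.11360156] 64
 glue [684.95566401 -29.84262777  89.83910159] ((684.3021850585938, -28.990148544311523), 13.477453231811523)
 safe ((565.7552490234375, -11.437576293945312), (199.97264099121094, 130.95677185058594), 63.275390625)
top stop x= [-5.54182689e-02  1.62809691e+02] 171 3.487948721831737 [-5.40977943  5.8476311 ]
 rail y(x=120) [5.02473794e-02 1.14235129e+02] [108.59909104 120.58634865] 49
 rail y(x=120) [ 3.87528114e-02 -1.03539186e+02] [-108.30244161  -98.37971284] 46
 glue [684.54912424 -25.72381031  90.09702238] ((685.0188598632812, -26.24844741821289), 13.678569793701172)
 safe ((566.200927734375, -7.410400390625), (200.34719848632812, 129.8920135498047), 63.53884506225586)
```

The notebook centre is near (430,-355), the glue stick at (684.5,-28), the safe at (566,-9.5) with yaw about -26.6°, and the bracket x axis at about -23.8°. I'll turn the tool first.

Request:
{"fn": "arm_command", "kwargs": {"rows": [[[0, 0, 0, 0, 0, -0.98], [0, 0, 0, 0, 0, -0.98], [0, 0, 0, 0, 0, -0.98], [0, 0, 0, 0, 0, -0.98], [0, 0, 0, 0, 0, -0.98], [0, 0, 0, 0, 0, -0.98], [0, 0, 0, 0, 0, -0.98], [0, 0, 0, 0, 0, -0.98]]], "jaw": 1}}

```text
t: 0.82
tcp_pos: [121.0, -536.4, 231.0]
tcp_rot: [-2.941, 1.103, 0.0]
contact_force: [0.4, 0.2, -0.4]
width: 85.3
```

Request:
{"fn": "arm_command", "kwargs": {"rows": [[[0, 0, 0, 0, 0, -0.98], [0, 0, 0, 0, 0, -0.98], [0, 0, 0, 0, 0, -0.98], [0, 0, 0, 0, 0, -0.98], [0, 0, 0, 0, 0, -0.98], [0, 0, 0, 0, 0, -0.98], [0, 0, 0, 0, 0, -0.98], [0, 0, 0, 0, 0, -0.98]]]}}

```text
t: 1.48
tcp_pos: [121.0, -536.4, 231.0]
tcp_rot: [-3.138, 0.142, 0.0]
contact_force: [0.2, -0.1, 0.2]
width: 85.4
```

Request:
{"fn": "arm_command", "kwargs": {"rows": [[[0, 0, 0, 0, 0, -0.98], [0, 0, 0, 0, 0, -0.98], [0, 0, 0, 0, 0, -0.98], [0, 0, 0, 0, 0, -0.98], [0, 0, 0, 0, 0, -0.98], [0, 0, 0, 0, 0, -0.98], [0, 0, 0, 0, 0, -0.98], [0, 0, 0, 0, 0, -0.98]]]}}

```text
t: 2.15
tcp_pos: [121.0, -536.4, 231.0]
tcp_rot: [-3.029, -0.832, -0.0]
contact_force: [-0.3, 0.6, -0.0]
width: 85.2
```

Request:
{"fn": "arm_command", "kwargs": {"rows": [[[0, 0, 0, 0, 0, -0.98], [0, 0, 0, 0, 0, -0.98], [0, 0, 0, 0, 0, -0.98], [0, 0, 0, 0, 0, -0.98], [0, 0, 0, 0, 0, -0.98], [0, 0, 0, 0, 0, -0.98], [0, 0, 0, 0, 0, -0.98], [0, 0, 0, 0, 0, 0]]]}}

```text
t: 2.82
tcp_pos: [121.0, -536.4, 231.1]
tcp_rot: [-2.69, -1.622, -0.0]
contact_force: [-0.5, 0.4, 0.4]
width: 85.5
```

```bash
cat > to.py <<'E'
# usage: to.py x y z : shift in tool axes (units of 0.8m) to get to the target
import sys
from h import *
from plant import env
s=env.get_state();R=Ro.from_rotvec(s["tcp_rot"]).as_matrix()
np.set_printoptions(suppress=True,precision=4)
print("t",s["t"],"tcp",s["tcp_pos"],"F",s["contact_force"],"w",s["width"]);print("axes x",R[:,0],np.degrees(np.arctan2(R[1,0],R[0,0])),"y",R[:,1],"z",R[:,2])
for k in range(1,len(sys.argv),3):
    p=np.array(sys.argv[k:k+3],float);d=R.T@(p-s["tcp_pos"]);print("mm",d,"units",d/800,"rows",np.linalg.norm(d)/41)
E
python3 to.py 450 -150 250 684.5 -28 200
```

```text
t 2.8167 tcp [ 120.9686 -536.4173  231.0518] F [-0.4501  0.3555  0.4146] w 85.46682490047901
axes x [0.467  0.8842 0.0004] 62.158298621221334 y [ 0.8842 -0.467  -0.0003] z [-0.0001  0.0005 -1.    ]
mm [495.3615 110.4693 -18.7775] units [ 0.6192  0.1381 -0.0235] rows 12.387244560098935
mm [712.7372 260.8602  31.2688] units [0.8909 0.3261 0.0391] rows 18.527277404319097
```

Request:
{"fn": "arm_command", "kwargs": {"rows": [[[0.03, 0.007, 0, 0, 0, 0], [0.04, 0.009, 0, 0, 0, 0], [0.045, 0.01, 0, 0, 0, 0], [0.045, 0.01, 0, 0, 0, 0], [0.045, 0.01, 0, 0, 0, 0], [0.045, 0.01, 0, 0, 0, 0], [0.045, 0.01, 0, 0, 0, 0], [0.045, 0.01, 0, 0, 0, 0]]]}}

```text
t: 3.48
tcp_pos: [303.2, -323.5, 231.3]
tcp_rot: [2.696, 1.612, 0.0]
contact_force: [0.5, -0.8, 0.7]
width: 85.3
```

Request:
{"fn": "arm_command", "kwargs": {"rows": [[[0.045, 0.01, 0, 0, 0, 0], [0.045, 0.01, 0, 0, 0, 0], [0.045, 0.01, 0, 0, 0, 0], [0.045, 0.01, 0, 0, 0, 0], [0.045, 0.01, 0, 0, 0, 0], [0.03, 0.008, 0, 0, 0, 0], [0.015, 0.005, 0, 0, 0, -0.88], [0, 0, 0, 0, 0, 0]]]}}

```text
t: 4.15
tcp_pos: [449.9, -156.2, 231.0]
tcp_rot: [-2.631, -1.716, -0.0]
contact_force: [-0.3, -0.2, -0.0]
width: 85.4
```

```bash
python3 to.py 684.5 -28 220;  python3 - <<'E'
from h import *
from plant import env
s=env.get_state();c=env.camera("wrist");cv2.imwrite("pics/w1.png",c["image"][:,:,::-1]);np.savez("w1.npz",**c)
W=wcloud(c,s).reshape(-1,3);m=(W[:,2]>84)&(W[:,2]<95)&(np.hypot(*(W[:,:2]-[684,-28]).T)<30);print(m.sum(),W[m].mean(0),cv2.minEnclosingCircle(W[m][:,:2].astype(np.float32)))
E
```

```text
t 4.15 tcp [ 449.9174 -156.1813  231.0366] F [-0.283  -0.1527 -0.0142] w 85.42664904828217
axes x [0.4031 0.9151 0.0005] 66.22572392223536 y [ 0.9151 -0.4031 -0.0001] z [ 0.0001  0.0005 -1.    ]
mm [211.867  163.0035  11.1134] units [0.2648 0.2038 0.0139] rows 6.525529670124392
0 [nan nan nan] ((0.0, 0.0), 0.0)<stdin>:4: RuntimeWarning: Mean of empty slice.
  ret = um.true_divide(
```

Request:
{"fn": "arm_command", "kwargs": {"rows": [[[0.03, 0.02, 0, 0, 0, 0], [0.04, 0.03, 0, 0, 0, 0], [0.04, 0.03, 0, 0, 0, 0], [0.04, 0.03, 0, 0, 0, 0], [0.04, 0.03, 0, 0, 0, 0], [0.04, 0.03, 0, 0, 0, 0], [0.035, 0.0338, 0.02, 0, 0, 0], [0, 0, 0, 0, 0, 0]]]}}

```text
t: 4.87
tcp_pos: [686.9, -29.5, 209.5]
tcp_rot: [-2.633, -1.706, 0.005]
contact_force: [-0.1, -0.4, -1.4]
width: 85.3
```

```bash
python3 to.py 684.5 -28 45;  python3 - <<'E'
from h import *
from plant import env
s=env.get_state();c=env.camera("wrist");cv2.imwrite("pics/w2.png",c["image"][:,:,::-1]);np.savez("w2.npz",**c)
W=wcloud(c,s).reshape(-1,3);m=(W[:,2]>82)&(W[:,2]<97)&(np.hypot(*(W[:,:2]-[684,-28]).T)<30);print(m.sum(),W[m].mean(0),cv2.minEnclosingCircle(W[m][:,:2].astype(np.float32)))
E
```

```text
t 4.8667 tcp [686.8809 -29.5491 209.5055] F [-0.0936 -0.3583 -1.4315] w 85.27833540386759
axes x [ 0.4086  0.9127 -0.0006] 65.88340936166152 y [ 0.9127 -0.4086 -0.0052] z [-0.005   0.0016 -1.    ]
mm [  0.5425  -1.954  164.5175] units [ 0.0007 -0.0024  0.2056] rows 4.012927345743381
717 [683.11359287 -27.12774313  89.90465366] ((683.5728759765625, -27.475109100341797), 13.647665023803711)
```

View pics/w2.png

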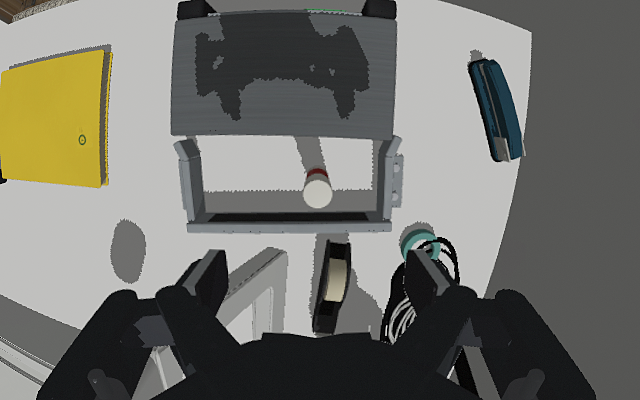

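The wrist view shows the glue stick at (317,190), centred between the rails, and it agrees with the other two cameras within 2 mm. I'll descend now.

Request:
{"fn": "arm_command", "kwargs": {"rows": [[[0, -0.003, 0.03, 0, 0, 0], [0, 0, 0.03, 0, 0, 0], [0, 0, 0.03, 0, 0, 0], [0, 0, 0.03, 0, 0, 0], [0, 0, 0.03, 0, 0, 0], [0, 0, 0.03, 0, 0, 0], [0, 0, 0.02, 0, 0, 0], [0, 0, 0.01, 0, 0, 0]]]}}

```text
t: 5.58
tcp_pos: [679.2, -31.5, 45.9]
tcp_rot: [-2.637, -1.705, 0.004]
contact_force: [-0.6, 0.1, -0.1]
width: 85.3
```

Request:
{"fn": "arm_command", "kwargs": {"rows": [[[0, 0, 0, 0, 0, 0], [0, 0, 0, 0, 0, 0], [0, 0, 0, 0, 0, 0], [0, 0, 0, 0, 0, 0], [0, 0, 0, 0, 0, 0], [0, 0, 0, 0, 0, 0], [0, 0, 0, 0, 0, 0], [0, 0, 0, 0, 0, 0]]], "jaw": -1}}

```text
t: 6.25
tcp_pos: [681.7, -30.0, 48.5]
tcp_rot: [2.634, 1.71, 0.002]
contact_force: [-0.6, -1.0, 6.0]
width: 24.9
```

```bash
python3 to.py 684.5 -28 160;  python3 - <<'E'
from h import *
from plant import env
c=env.camera("side");cv2.imwrite("pics/s2.png",cv2.resize(c["image"][120:280,300:500],None,fx=3.5,fy=3.5)[:,:,::-1])
E
```

```text
t 6.25 tcp [681.6701 -30.0256  48.4911] F [-0.5546 -1.0054  6.0233] w 24.914337968450614
axes x [0.4068 0.9135 0.0002] 65.99417153740819 y [ 0.9135 -0.4068  0.0017] z [ 0.0016 -0.0005 -1.    ]
mm [   3.0243    1.9498 -111.5051] units [ 0.0038  0.0024 -0.1394] rows 2.7210528268258356
```

View pics/s2.png

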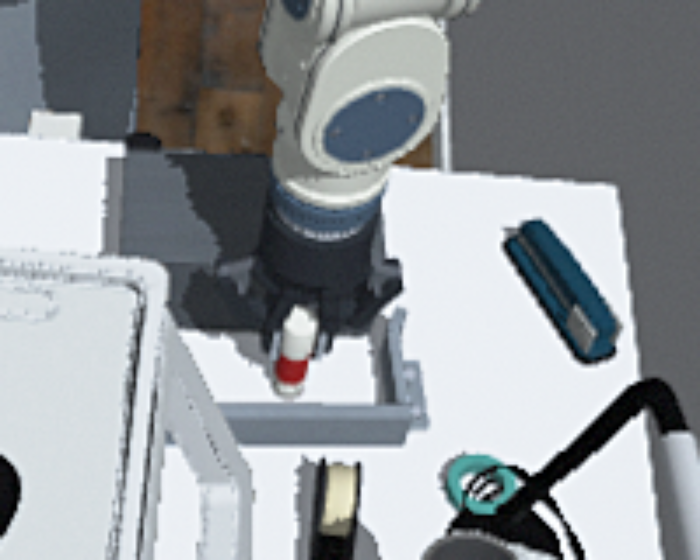

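The glue stick is gripped (width 24.9). Next I'll lift it and retreat over the safe.

Request:
{"fn": "arm_command", "kwargs": {"rows": [[[0, 0, -0.01, 0, 0, 0], [0, 0, -0.02, 0, 0, 0], [0, 0, -0.03, 0, 0, 0], [0, 0, -0.03, 0, 0, 0], [0, 0, -0.03, 0, 0, 0], [0, 0, -0.02, 0, 0, 0], [0, 0, -0.01, 0, 0, 0], [0, -0.01, 0, 0, 0, 0]]]}}

```text
t: 6.97
tcp_pos: [675.1, -27.1, 169.2]
tcp_rot: [2.633, 1.709, 0.004]
contact_force: [-0.4, 0.3, -0.6]
width: 24.9
```

Request:
{"fn": "arm_command", "kwargs": {"rows": [[[-0.01, -0.02, 0, 0, 0, 0], [-0.01, -0.03, 0, 0, 0, 0], [-0.02, -0.03, 0, 0, 0, 0], [-0.02, -0.03, 0, 0, 0, 0], [-0.02, -0.02, 0, 0, 0, 0], [-0.03, -0.01, 0, 0, 0, 0], [-0.03, 0, 0, 0, 0, 0], [-0.03, 0, 0, 0, 0, 0]]]}}

```text
t: 7.63
tcp_pos: [514.1, -105.1, 166.4]
tcp_rot: [-2.633, -1.711, 0.002]
contact_force: [-0.0, -0.1, -0.0]
width: 25.3
```

```bash
python3 to.py 428 -352 160;  python3 - <<'E'
from h import *
from plant import env
s=env.get_state();c=env.camera("top");cv2.imwrite("pics/t3.png",c["image"][:,:,::-1]);np.savez("t3.npz",**c)
c=env.camera("wrist");cv2.imwrite("pics/w3.png",c["image"][:,:,::-1])
hsv=cv2.cvtColor(c["image"],cv2.COLOR_RGB2HSV);W=wcloud(c,s)
ym=(hsv[...,0]>20)&(hsv[...,0]<32)&(hsv[...,1]>150)&(hsv[...,2]>120)&(abs(W[...,2]-20)<8)&(W[...,0]<620);q=W[ym];print(len(q),np.median(q,0),cv2.minAreaRect(q[:,:2].astype(np.float32)))
E
```

```text
t 7.6333 tcp [ 514.0916 -105.0526  166.4098] F [-0.0077 -0.0919 -0.0453] w 25.347039446765724
axes x [ 0.4059  0.9139 -0.0001] 66.05344782950189 y [ 0.9139 -0.4059 -0.0018] z [-0.0017  0.0007 -1.    ]
mm [-260.634    21.5624    6.3927] units [-0.3258  0.027   0.008 ] rows 6.380549916850189
21904 [ 436.81168323 -325.31726475   19.90005922] ((433.1907043457031, -358.01324462890625), (264.9620666503906, 185.5441131591797), 60.73273468017578)
```

View pics/w3.png

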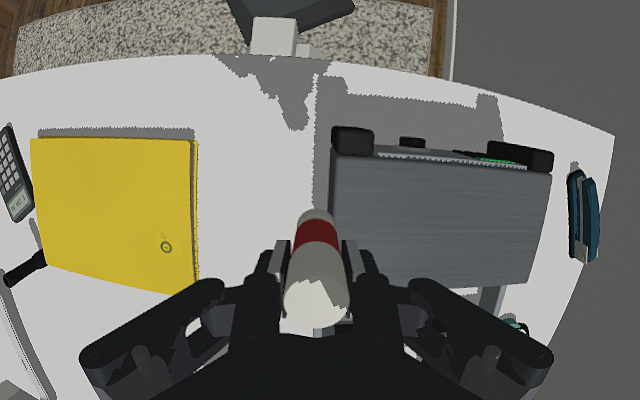

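Request:
{"fn": "arm_command", "kwargs": {"rows": [[[-0.03, 0.002, 0, 0, 0, 0], [-0.045, 0.003, 0, 0, 0, 0], [-0.045, 0.003, 0, 0, 0, 0], [-0.045, 0.003, 0, 0, 0, 0], [-0.045, 0.003, 0, 0, 0, 0], [-0.045, 0.003, 0, 0, 0, 0], [-0.045, 0.003, 0, 0, 0, 0], [-0.02, 0, 0, 0, 0, 0]]]}}

```text
t: 8.4
tcp_pos: [425.2, -348.1, 166.1]
tcp_rot: [-2.636, -1.708, 0.001]
contact_force: [0.8, -1.2, -0.3]
width: 25.2
```

Request:
{"fn": "arm_command", "kwargs": {"rows": [[[0, 0, 0.01, 0, 0, 0], [0, 0, 0.02, 0, 0, 0], [0, 0, 0.02, 0, 0, 0], [0, 0, 0.02, 0, 0, 0], [0, 0, 0.02, 0, 0, 0], [0, 0, 0.02, 0, 0, 0], [0, 0, 0.004, 0, 0, 0], [0, 0, 0, 0, 0, 0]]]}}

```text
t: 9.07
tcp_pos: [426.3, -343.7, 74.6]
tcp_rot: [-2.631, -1.71, 0.001]
contact_force: [0.1, 0.0, 0.1]
width: 25.1
```

```bash
python3 to.py 425 -345 68;  python3 - <<'E'
from plant import env
import cv2
c=env.camera("top");cv2.imwrite("pics/t4.png",cv2.resize(c["image"][180:320,320:520],None,fx=3.5,fy=3.5)[:,:,::-1])
E
```

```text
t 9.0667 tcp [ 426.2704 -343.6675   74.5702] F [0.0554 0.0448 0.0809] w 25.1203716004053
axes x [0.4059 0.9139 0.0017] 66.05032492989602 y [ 0.9139 -0.4059 -0.0033] z [-0.0023  0.0029 -1.    ]
mm [-1.7448 -0.5984  6.5692] units [-0.0022 -0.0007  0.0082] rows 0.16642052479286606
```

View pics/t4.png

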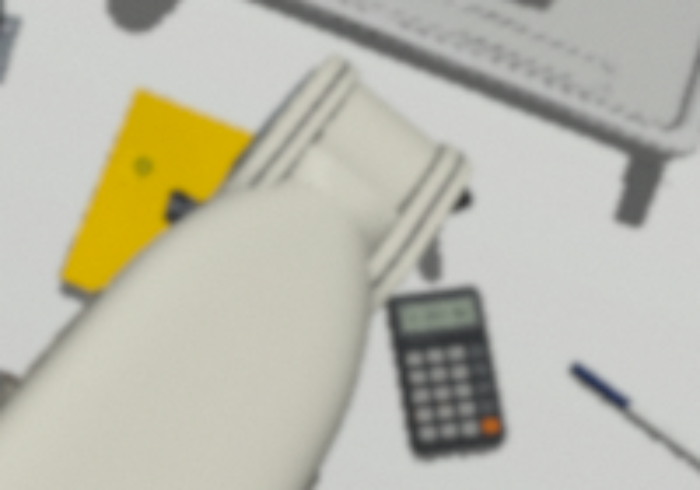

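The arm hides the notebook in this view, but the pose is right. I'll lower slowly until it touches.

Request:
{"fn": "arm_command", "kwargs": {"rows": [[[0, 0, 0.0015, 0, 0, 0], [0, 0, 0.0015, 0, 0, 0], [0, 0, 0.001, 0, 0, 0], [0, 0, 0.001, 0, 0, 0], [0, 0, 0.001, 0, 0, 0], [0, 0, 0.001, 0, 0, 0], [0, 0, 0, 0, 0, 0], [0, 0, 0, 0, 0, 0]]]}}

```text
t: 9.78
tcp_pos: [426.6, -345.7, 70.6]
tcp_rot: [-2.635, -1.711, 0.0]
contact_force: [0.5, -0.2, -0.1]
width: 25.1
```

Request:
{"fn": "arm_command", "kwargs": {"rows": [[[0, 0, 0.001, 0, 0, 0], [0, 0, 0.001, 0, 0, 0], [0, 0, 0.001, 0, 0, 0], [0, 0, 0, 0, 0, 0], [0, 0, 0, 0, 0, 0], [0, 0, 0, 0, 0, 0], [0, 0, 0, 0, 0, 0], [0, 0, 0, 0, 0, 0]]]}}

```text
t: 10.45
tcp_pos: [426.7, -345.8, 68.3]
tcp_rot: [2.635, 1.711, 0.0]
contact_force: [-0.2, -0.5, 1.0]
width: 25.2
```

Request:
{"fn": "arm_command", "kwargs": {"rows": [[[0, 0, 0.001, 0, 0, 0], [0, 0, 0.001, 0, 0, 0], [0, 0, 0, 0, 0, 0], [0, 0, 0, 0, 0, 0], [0, 0, 0, 0, 0, 0], [0, 0, 0, 0, 0, 0], [0, 0, 0, 0, 0, 0], [0, 0, 0, 0, 0, 0]]]}}

```text
t: 11.12
tcp_pos: [427.0, -345.9, 68.2]
tcp_rot: [2.633, 1.71, 0.001]
contact_force: [-2.8, 3.9, 18.4]
width: 25.2
```

Request:
{"fn": "arm_command", "kwargs": {"rows": [[[0, 0, -0.001, 0, 0, 0], [0, 0, -0.0005, 0, 0, 0], [0, 0, 0, 0, 0, 0], [0, 0, 0, 0, 0, 0], [0, 0, 0, 0, 0, 0], [0, 0, 0, 0, 0, 0], [0, 0, 0, 0, 0, 0], [0, 0, 0, 0, 0, 0]]]}}

```text
t: 11.78
tcp_pos: [426.8, -345.8, 68.3]
tcp_rot: [2.634, 1.711, 0.0]
contact_force: [-0.7, 1.0, 9.3]
width: 25.0
```

Request:
{"fn": "arm_command", "kwargs": {"rows": [[[0, 0, 0, 0, 0, 0], [0, 0, 0, 0, 0, 0], [0, 0, 0, 0, 0, 0], [0, 0, 0, 0, 0, 0], [0, 0, 0, 0, 0, 0], [0, 0, 0, 0, 0, 0], [0, 0, 0, 0, 0, 0], [0, 0, 0, 0, 0, 0]]], "jaw": 1}}

```text
t: 12.45
tcp_pos: [426.7, -345.7, 67.8]
tcp_rot: [-2.635, -1.711, 0.0]
contact_force: [-0.8, 0.4, 0.1]
width: 85.3
```

Request:
{"fn": "arm_command", "kwargs": {"rows": [[[0, 0, -0.01, 0, 0, 0], [0, 0, -0.02, 0, 0, 0], [0, 0, -0.03, 0, 0, 0], [0, 0, -0.03, 0, 0, 0], [0, 0, -0.03, 0, 0, 0], [0, 0, -0.03, 0, 0, 0], [0, 0, -0.01, 0, 0, 0], [0, 0, 0, 0, 0, 0]]]}}

```text
t: 13.12
tcp_pos: [427.3, -346.4, 198.3]
tcp_rot: [2.631, 1.709, 0.001]
contact_force: [-0.6, -0.2, 0.2]
width: 85.4
```

```bash
python3 to.py 425 -345 200;  python3 - <<'E'
from h import *
from plant import env
s=env.get_state();c=env.camera("wrist");cv2.imwrite("pics/w5.png",c["image"][:,:,::-1])
W=wcloud(c,s).reshape(-1,3);m=(W[:,2]>100)&(W[:,2]<115)&(np.hypot(*(W[:,:2]-[427,-345]).T)<40);print(m.sum(),W[m].mean(0),cv2.minEnclosingCircle(W[m][:,:2].astype(np.float32)))
W=W[np.hypot(*(W[:,:2]-[427,-345]).T)<40];m=(W[:,2]>30)&(W[:,2]<60);print("low",W[m].mean(0))
E
```

```text
t 13.1167 tcp [ 427.3378 -346.3859  198.3204] F [-0.6458 -0.2058  0.234 ] w 85.38261462365341
axes x [ 0.4068  0.9135 -0.0017] 65.9968129609283 y [ 0.9135 -0.4068  0.0039] z [ 0.0029 -0.0032 -1.    ]
mm [ 0.3121 -2.6928 -1.6908] units [ 0.0004 -0.0034 -0.0021] rows 0.07792371215212789
919 [ 426.24864704 -346.14055642  109.65313789] ((427.37982177734375, -346.5955505371094), 13.542590141296387)
low [ 418.0890738  -342.48490805   46.42982132]
```

View pics/w5.png

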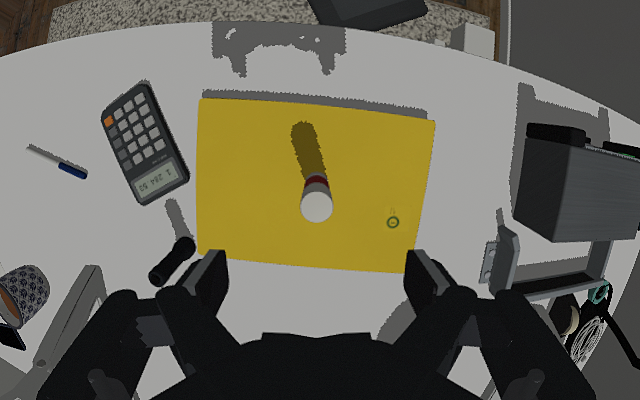

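The glue stick stands upright on the notebook at pixel (317,205), with its top at z=109.7 and its centre at (427,-346). Next I'll shut the jaws and go in front of the right post.

Request:
{"fn": "arm_command", "kwargs": {"rows": [[[0.03, -0.015, 0, 0, 0, 0], [0.04, -0.02, 0, 0, 0, 0], [0.045, -0.02, 0, 0, 0, 0], [0.045, -0.02, 0, 0, 0, 0], [0.045, -0.02, 0, 0, 0, 0], [0.045, -0.02, 0, 0, 0, 0], [0.045, -0.02, 0, 0, 0, 0], [0.045, -0.013, 0, 0, 0, 0]]], "jaw": -1}}

```text
t: 13.83
tcp_pos: [427.4, -46.9, 194.5]
tcp_rot: [-2.634, -1.709, 0.003]
contact_force: [1.5, 0.2, 0.5]
width: -0.0
```

Request:
{"fn": "arm_command", "kwargs": {"rows": [[[0.014, 0, 0.015, -1, 0, 0], [0, 0, 0.02, -1, 0, 0], [0, 0, 0.02, 0, 0, 0], [0, 0, 0.02, 0, 0, 0], [0, 0, 0.01, 0, 0, 0], [0, 0, 0, 0, 0, 0], [0, 0, 0, 0, 0, 0], [0, 0, 0, 0, 0, 0]]]}}

```text
t: 14.5
tcp_pos: [441.0, -42.2, 128.6]
tcp_rot: [2.52, 1.636, 0.131]
contact_force: [0.5, -0.4, -0.1]
width: 0.4
```

```bash
cat > look.py <<'E'
import sys
from h import *
from plant import env
n=sys.argv[1]
s=env.get_state();c=env.camera("wrist");cv2.imwrite(f"pics/{n}.png",c["image"][:,:,::-1]);np.savez(n+".npz",rot=s["tcp_rot"],pos=s["tcp_pos"],**c)
E
python3 to.py 433.6 -39.4 36; python3 look.py w6
python3 - <<'E'
from h import *
c=dict(np.load("w6.npz"));s=dict(tcp_rot=c["rot"],tcp_pos=c["pos"]);W=wcloud(c,s)
a=np.radians(-26.6);X=np.array([np.cos(a),np.sin(a)]);Y=np.array([-X[1],X[0]]);o=np.array([566,-9.5])
v=W.reshape(-1,3);p=(v[:,:2]-o)@np.stack([X,Y],1)
m=(v[:,2]>85)&(v[:,2]<95)&(abs(p[:,0])<80)&(abs(p[:,1])<110);print("top rect",m.sum(),cv2.minAreaRect(v[m][:,:2].astype(np.float32)))
for lo,hi in((72,100),(-100,-72),(-60,60)):
    for z0,z1 in((10,25),(25,40),(40,55),(55,70),(70,84)):
        m=(v[:,2]>z0)&(v[:,2]<z1)&(p[:,0]>-90)&(p[:,0]<-30)&(p[:,1]>lo)&(p[:,1]<hi)
        if m.sum()>5:print(lo,z0,m.sum(),np.percentile(p[m,0],[3,50,97]),np.percentile(p[m,1],[2,98]))
E
```

```text
t 14.5 tcp [440.9963 -42.1805 128.6404] F [ 0.4505 -0.3971 -0.0665] w 0.37383396153340626
axes x [ 0.4072  0.9133 -0.    ] 65.9722356193069 y [ 0.9017 -0.402   0.1592] z [ 0.1454 -0.0648 -0.9872]
mm [ -0.4715 -22.5346  90.2034] units [-0.0006 -0.0282  0.1128] rows 2.2677262898811774
top rect 4625 ((545.6138305664062, 8.592765808105469), (184.79827880859375, 78.4112548828125), 64.6917724609375)
72 10 190 [-67.10795922 -66.01567735 -46.0362224 ] [72.05887023 96.78095188]
72 25 195 [-67.0126297  -66.35191733 -47.2673943 ] [72.11617645 95.7696586 ]
72 40 225 [-67.20899052 -66.2248348  -46.40301509] [72.06043889 95.8629324 ]
72 55 260 [-67.17609001 -66.14228282 -46.56262702] [72.08884912 96.04609017]
72 70 259 [-67.14746398 -66.09493302 -46.78917575] [72.07095256 96.76044358]
-100 10 249 [-66.2811009  -65.3623555  -63.59886292] [-99.27541115 -73.23525958]
-100 25 267 [-66.36031806 -65.52205633 -63.23787584] [-99.36092729 -73.13256645]
-100 40 312 [-66.28936883 -65.43117612 -63.59136434] [-99.29176351 -73.47748238]
-100 55 213 [-66.23438708 -65.36217092 -63.24483827] [-99.61101268 -73.49052806]
-100 70 30 [-66.20030924 -65.45426863 -64.04781497] [-99.73369665 -94.58247704]
-60 10 813 [-50.93472735 -50.0116198  -49.01842398] [-58.37330907  57.2332387 ]
-60 25 861 [-60.77442615 -50.32916666 -49.11511116] [-58.24492917  57.7509217 ]
-60 40 1303 [-61.24269507 -51.45231766 -49.26749996] [-57.64592009  55.86325871]
-60 55 1670 [-59.01134322 -50.40042124 -49.19671183] [-57.30424735  56.11179072]
-60 70 1568 [-52.51215293 -50.15721696 -49.09234915] [-56.98172941  55.81765323]
```

View pics/w6.png

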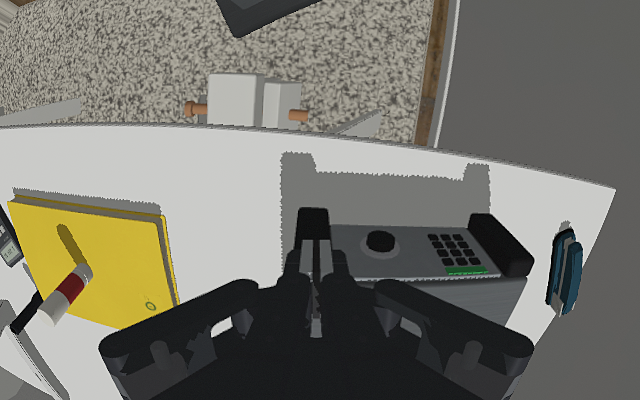

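The wrist view shows the right post at (313,225) and the left post at (500,243). The faces are at safe-x -65.7, the posts are centred at ±86, and the door is at -50, all matching the given sizes. I'll descend in front of the right post.

Request:
{"fn": "arm_command", "kwargs": {"rows": [[[-0.006, -0.002, 0.01, 0, 0, 0], [0, -0.003, 0.02, 0, 0, 0], [0, -0.0033, 0.02, 0, 0, 0], [0, -0.0032, 0.02, 0, 0, 0], [0, -0.0032, 0.02, 0, 0, 0], [0, -0.0032, 0.0235, 0, 0, 0], [0, 0, 0, 0, 0, 0], [0, 0, 0, 0, 0, 0]]]}}

```text
t: 15.22
tcp_pos: [438.4, -46.6, 36.0]
tcp_rot: [2.521, 1.637, 0.129]
contact_force: [-0.4, 0.3, -0.0]
width: -0.1
```

```bash
cat > st.py <<'E'
# finger in safe-start frame & bracket frame. bracket: origin est, angle -23.9
import sys
from h import *
from plant import env
s=env.get_state();np.set_printoptions(suppress=True,precision=2)
R=Ro.from_rotvec(s["tcp_rot"]).as_matrix()
f=s["tcp_pos"]+R@np.array([0,11,0])
a=np.radians(-26.7);X0=np.array([np.cos(a),np.sin(a)]);Y0=np.array([-X0[1],X0[0]])
B=np.array([566.5,-10.])+158*X0+2.5*0*Y0 + 6.5*Y0   # stop inner mid
b=np.radians(-23.9);X=np.array([np.cos(b),np.sin(b)]);Y=np.array([-X[1],X[0]])
d=f[:2]-B;print("t",s["t"],"tcp",s["tcp_pos"],"F",s["contact_force"],"finger front in bracket x,y",d@X,d@Y,"(home front -130)")
print("x axis",np.degrees(np.arctan2(R[1,0],R[0,0])),"tilt z",R[:,2])
E
python3 st.py
```

```text
t 15.2167 tcp [438.44 -46.58  36.05] F [-0.43  0.33 -0.01] finger front in bracket x,y -249.52865684988612 -84.12200012991852 (home front -130)
x axis 65.97593381965049 tilt z [ 0.14 -0.06 -0.99]
```

Request:
{"fn": "arm_command", "kwargs": {"rows": [[[0, 0.0062, 0.001, 0, 0, 0], [0, 0.0062, 0.001, 0, 0, 0], [0, 0.0062, 0.001, 0, 0, 0], [0, 0.0025, 0.0004, 0, 0, 0], [0, 0.0012, 0.0002, 0, 0, 0], [0, 0.0012, 0.0002, 0, 0, 0], [0, 0.0012, 0.0002, 0, 0, 0], [0, 0, 0, 0, 0, 0]]]}}

```text
t: 15.88
tcp_pos: [457.4, -54.6, 36.5]
tcp_rot: [2.52, 1.636, 0.131]
contact_force: [0.1, -0.8, -0.3]
width: -0.3
```

```bash
python3 st.py
```

```text
t 15.8833 tcp [457.44 -54.61  36.48] F [ 0.08 -0.77 -0.33] finger front in bracket x,y -228.90289607480446 -83.76392246916483 (home front -130)
x axis 65.99456608379353 tilt z [ 0.15 -0.06 -0.99]
```

Request:
{"fn": "arm_command", "kwargs": {"rows": [[[0, 0.0012, 0.0002, 0, 0, 0], [0, 0.0012, 0.0002, 0, 0, 0], [0, 0.0012, 0.0002, 0, 0, 0], [0, 0.0012, 0.0002, 0, 0, 0], [0, 0.0012, 0.0002, 0, 0, 0], [0, 0.0012, 0.0002, 0, 0, 0], [0, 0.0012, 0.0002, 0, 0, 0], [0, 0.0012, 0.0002, 0, 0, 0]]]}}

```text
t: 16.55
tcp_pos: [463.1, -57.7, 35.9]
tcp_rot: [2.521, 1.637, 0.128]
contact_force: [-5.6, -1.4, 1.6]
width: -0.0
```

```bash
python3 st.py
```

```text
t 16.55 tcp [463.14 -57.73  35.93] F [-5.64 -1.36  1.64] finger front in bracket x,y -222.42630947605693 -84.31408974873307 (home front -130)
x axis 65.9733937419746 tilt z [ 0.14 -0.07 -0.99]
```

Request:
{"fn": "arm_command", "kwargs": {"rows": [[[0, 0.0012, 0.0002, 0, 0, 0], [0, 0.0012, 0.0002, 0, 0, 0], [0, 0.0012, 0.0002, 0, 0, 0], [0, 0.0012, 0.0002, 0, 0, 0], [0, 0.0012, 0.0002, 0, 0, 0], [0, 0, 0, 0, 0, 0], [0, -0.015, -0.0025, 0, 0, 0], [0, 0, 0, 0, 0, 0]]]}}

```text
t: 17.22
tcp_pos: [455.8, -53.9, 36.1]
tcp_rot: [2.521, 1.637, 0.13]
contact_force: [-0.1, -0.7, -0.2]
width: -0.0
```

```bash
cat > safe.py <<'E'
# look with wrist cam; fit safe pose and bracket
import sys
from h import *
from plant import env
n=sys.argv[1]
s=env.get_state();c=env.camera("wrist");cv2.imwrite(f"pics/{n}.png",c["image"][:,:,::-1]);np.savez(n+".npz",rot=s["tcp_rot"],pos=s["tcp_pos"],**c)
W=wcloud(c,s);v=W.reshape(-1,3);v=v[np.isfinite(v).all(1)]
b=np.radians(-23.9);X=np.array([np.cos(b),np.sin(b)]);Y=np.array([-X[1],X[0]]);o=np.array([566,-9.5])
a=np.radians(-26.7);X0=np.array([np.cos(a),np.sin(a)]);Y0=np.array([-X0[1],X0[0]])
B=np.array([566.5,-10.])+158*X0+6.5*Y0
p=(v[:,:2]-B)@np.stack([X,Y],1);z=v[:,2]
np.set_printoptions(suppress=True,precision=2)
# post fronts: min x near y +-(76..96)
F={}
for k,lo,hi in(("L",76,94),("R",-94,-76)):
    m=(z>12)&(z<80)&(p[:,1]>lo)&(p[:,1]<hi)&(p[:,0]>-260)&(p[:,0]<-110);q=p[m]
    if len(q)<20: print(k,"few",len(q));continue
    h,e=np.histogram(q[:,0],bins=np.arange(-260,-110,1.5));i=h.argmax();f=np.median(q[(abs(q[:,0]-e[i]-.75)<3),0])
    F[k]=f;print(k,"front",f,len(q))
if len(F)==2:print("yaw rel", (F["R"]-F["L"])/172, "to go L,R",-130-F["L"],-130-F["R"])
m=(abs(z-90)<4)&(abs(p[:,1])<115)&(p[:,0]>-230)&(p[:,0]<-5);
if m.sum()>50: print("top rect",cv2.minAreaRect(p[m].astype(np.float32)),p[m].min(0),p[m].max(0))
m=(z>36)&(z<48)&(abs(p[:,1])<90)&(p[:,0]>-15)&(p[:,0]<25)
if m.sum()>50: print("stop top x",np.percentile(p[m,0],[5,50,95]),np.polyfit(p[m,1],p[m,0],1),m.sum())
E
python3 st.py; python3 safe.py w7
```

```text
t 17.2167 tcp [455.78 -53.91  36.05] F [-0.14 -0.7  -0.22] finger front in bracket x,y -230.70315635802336 -83.79632485277638 (home front -130)
x axis 66.00592246379871 tilt z [ 0.14 -0.06 -0.99]
L front -219.94563413086485 1502
R front -256.0992174209372 1928
yaw rel -0.21019525168646705 to go L,R 89.94563413086485 126.09921742093718
top rect ((-175.58358764648438, 66.09984588623047), (90.59479522705078, 71.7800064086914), 0.019292276352643967) [-220.89   30.2 ] [-130.3   101.99]
```

View pics/w7.png

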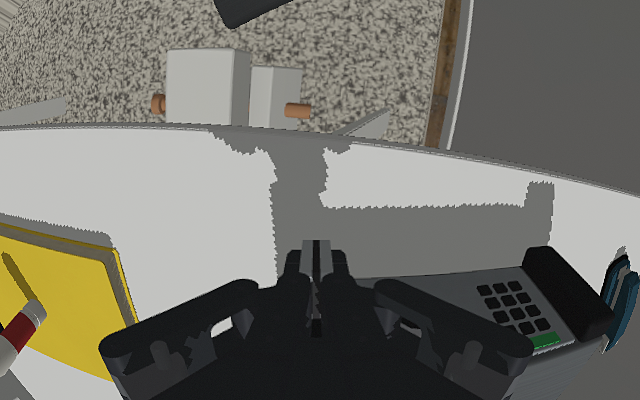

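R's reading there is the finger itself. The left post is at -219.9, and contact puts the right post near -218, so the safe is now about square. I'll switch to the left post.

Request:
{"fn": "arm_command", "kwargs": {"rows": [[[0.03, 0, 0, 0, 0, 0], [0.045, 0, 0, 0, 0, 0], [0.045, 0, 0, 0, 0, 0], [0.045, 0, 0, 0, 0, 0], [0.035, 0, 0, 0, 0, 0], [0.014, 0, 0, 0, 0, 0], [0, 0.005, 0.0008, 0, 0, 0], [0, 0.004, 0.0006, 0, 0, 0]]]}}

```text
t: 17.93
tcp_pos: [534.1, 98.7, 36.3]
tcp_rot: [2.519, 1.638, 0.131]
contact_force: [-0.3, 0.8, 0.1]
width: 0.1
```

```bash
python3 st.py; python3 safe.py w8
```

```text
t 17.9333 tcp [534.12  98.72  36.34] F [-0.27  0.82  0.14] finger front in bracket x,y -220.91840284658093 87.50889735517481 (home front -130)
x axis 66.08590186665637 tilt z [ 0.15 -0.06 -0.99]
L front -246.8097363297354 2066
R front -217.80129432008758 1011
yaw rel 0.16865373261423144 to go L,R 116.80973632973539 87.80129432008758
top rect ((-175.88705444335938, -2.1137771606445312), (95.77924346923828, 190.22779846191406), 3.8915867805480957) [-229.82  -96.77] [-121.76   89.58]
```

View pics/w8.png

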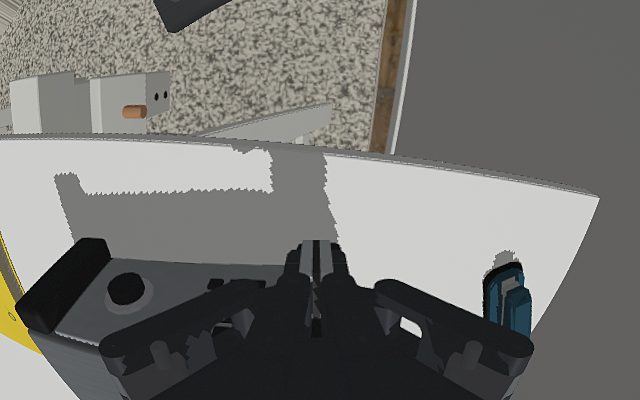

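Request:
{"fn": "arm_command", "kwargs": {"rows": [[[0, 0.0018, 0.0003, 0, 0, 0], [0, 0.0018, 0.0003, 0, 0, 0], [0, 0.0018, 0.0003, 0, 0, 0], [0, 0.0018, 0.0003, 0, 0, 0], [0, 0.0018, 0.0003, 0, 0, 0], [0, 0.0018, 0.0003, 0, 0, 0], [0, 0.0018, 0.0003, 0, 0, 0], [0, 0, 0, 0, 0, 0]]]}}

```text
t: 18.65
tcp_pos: [542.8, 94.0, 36.4]
tcp_rot: [2.522, 1.636, 0.131]
contact_force: [-2.3, 2.8, 1.1]
width: 0.1
```

```bash
python3 st.py; python3 safe.py w9
```

```text
t 18.65 tcp [542.78  94.01  36.4 ] F [-2.31  2.85  1.06] finger front in bracket x,y -211.0893865891568 86.68360067204328 (home front -130)
x axis 65.94771695568295 tilt z [ 0.14 -0.06 -0.99]
L front -236.61135166035038 2033
R front -216.50830946494597 1034
yaw rel 0.11687815229886286 to go L,R 106.61135166035038 86.50830946494597
top rect ((-205.40333557128906, -7.28131103515625), (93.8846206665039, 241.20408630371094), 25.600526809692383) [-230.   -97.2] [-112.26  114.96]
```

Request:
{"fn": "arm_command", "kwargs": {"rows": [[[0, -0.017, -0.0027, 0, 0, 0], [-0.03, 0, 0, 0, 0, 0], [-0.045, 0, 0, 0, 0, 0], [-0.05, 0, 0, 0, 0, 0], [-0.05, 0, 0, 0, 0, 0], [-0.035, 0, 0, 0, 0, 0], [-0.006, 0.004, 0.0006, 0, 0, 0], [0, 0.004, 0.0006, 0, 0, 0]]]}}

```text
t: 19.37
tcp_pos: [465.3, -62.0, 36.8]
tcp_rot: [2.522, 1.631, 0.131]
contact_force: [0.6, -0.2, 0.8]
width: -0.3
```

Request:
{"fn": "arm_command", "kwargs": {"rows": [[[0, 0.0018, 0.0003, 0, 0, 0], [0, 0.0018, 0.0003, 0, 0, 0], [0, 0.0018, 0.0003, 0, 0, 0], [0, 0.0018, 0.0003, 0, 0, 0], [0, 0.0018, 0.0003, 0, 0, 0], [0, 0.0018, 0.0003, 0, 0, 0], [0, 0.0018, 0.0003, 0, 0, 0], [0, 0, 0, 0, 0, 0]]]}}

```text
t: 20.03
tcp_pos: [475.1, -63.4, 35.8]
tcp_rot: [2.52, 1.639, 0.128]
contact_force: [-4.4, -1.1, 0.5]
width: 0.2
```

```bash
python3 st.py; python3 safe.py w10
```

```text
t 20.0333 tcp [475.11 -63.35  35.76] F [-4.44 -1.06  0.52] finger front in bracket x,y -209.2064947336142 -84.57762282119911 (home front -130)
x axis 66.08822176046584 tilt z [ 0.14 -0.06 -0.99]
L front -210.89792467918798 1429
R front -234.91878905085358 2114
yaw rel -0.13965618820735812 to go L,R 80.89792467918798 104.91878905085358
top rect ((-203.46116638183594, 8.772911071777344), (245.3157196044922, 91.49848937988281), 64.23018646240234) [-230.   -114.98] [-109.35  102.64]
```

Request:
{"fn": "arm_command", "kwargs": {"rows": [[[0, 0.0018, 0.0003, 0, 0, 0], [0, 0.0018, 0.0003, 0, 0, 0], [0, 0.0018, 0.0003, 0, 0, 0], [0, -0.018, -0.0029, 0, 0, 0], [0.035, 0, 0, 0, 0, 0], [0.05, 0, 0, 0, 0, 0], [0.05, 0, 0, 0, 0, 0], [0.05, 0, 0, 0, 0, 0]]]}}

```text
t: 20.75
tcp_pos: [528.4, 76.8, 37.1]
tcp_rot: [2.52, 1.635, 0.135]
contact_force: [-0.4, -0.3, 0.6]
width: 0.3
```

Request:
{"fn": "arm_command", "kwargs": {"rows": [[[0.029, 0, 0, 0, 0, 0], [0, 0.004, 0.0006, 0, 0, 0], [0, 0.0024, 0.0004, 0, 0, 0], [0, 0.0024, 0.0004, 0, 0, 0], [0, 0.0024, 0.0004, 0, 0, 0], [0, 0.0024, 0.0004, 0, 0, 0], [0, 0.0024, 0.0004, 0, 0, 0], [0, 0.0024, 0.0004, 0, 0, 0]]]}}

```text
t: 21.42
tcp_pos: [549.0, 89.4, 36.3]
tcp_rot: [2.522, 1.636, 0.131]
contact_force: [-2.0, 4.7, 1.1]
width: -0.0
```

```bash
python3 st.py; python3 safe.py w11
```

```text
t 21.4167 tcp [548.99  89.44  36.28] F [-1.95  4.66  1.14] finger front in bracket x,y -203.56034323241533 85.01891583696346 (home front -130)
x axis 65.94214456887161 tilt z [ 0.14 -0.06 -0.99]
L front -229.03565156808043 2056
R front -202.99896290446557 1065
yaw rel 0.1513760968814817 to go L,R 99.03565156808043 72.99896290446557
top rect ((-196.72015380859375, -4.9275665283203125), (87.91325378417969, 240.03573608398438), 25.56396484375) [-230.    -96.57] [-105.45  114.98]
```

Request:
{"fn": "arm_command", "kwargs": {"rows": [[[0, 0.0024, 0.0004, 0, 0, 0], [0, 0.0024, 0.0004, 0, 0, 0], [0, 0.0018, 0.0003, 0, 0, 0], [0, -0.018, -0.0029, 0, 0, 0], [-0.034, 0, 0, 0, 0, 0], [-0.05, 0, 0, 0, 0, 0], [-0.05, 0, 0, 0, 0, 0], [-0.05, 0, 0, 0, 0, 0]]]}}

```text
t: 22.13
tcp_pos: [480.5, -42.7, 36.6]
tcp_rot: [2.519, 1.635, 0.132]
contact_force: [0.3, -0.4, 0.2]
width: -0.0
```

Request:
{"fn": "arm_command", "kwargs": {"rows": [[[-0.029, 0, 0, 0, 0, 0], [0, 0.004, 0.0006, 0, 0, 0], [0, 0.0024, 0.0004, 0, 0, 0], [0, 0.0024, 0.0004, 0, 0, 0], [0, 0.0024, 0.0004, 0, 0, 0], [0, 0.0024, 0.0004, 0, 0, 0], [0, 0.0024, 0.0004, 0, 0, 0], [0, 0.0024, 0.0004, 0, 0, 0]]]}}

```text
t: 22.8
tcp_pos: [484.7, -67.2, 35.8]
tcp_rot: [2.52, 1.639, 0.128]
contact_force: [-6.9, -0.6, 3.3]
width: -0.0
```

```bash
python3 st.py; python3 safe.py w12
```

```text
t 22.8 tcp [484.71 -67.2   35.82] F [-6.87 -0.65  3.31] finger front in bracket x,y -198.8660397737427 -84.20823415839088 (home front -130)
x axis 66.06489138064279 tilt z [ 0.14 -0.06 -0.99]
L front -198.60178238682687 1167
R front -224.43183204277886 2103
yaw rel -0.1501747073020465 to go L,R 68.60178238682687 94.43183204277886
top rect ((-193.26904296875, 3.7931976318359375), (245.8165740966797, 89.30859375), 64.88262176513672) [-230.   -114.98] [-100.86  100.28]
```

Request:
{"fn": "arm_command", "kwargs": {"rows": [[[0, 0.0024, 0.0004, 0, 0, 0], [0, 0.0024, 0.0004, 0, 0, 0], [0, 0.0024, 0.0004, 0, 0, 0], [0, 0.0018, 0.0003, 0, 0, 0], [0, -0.02, -0.0032, 0, 0, 0], [0.034, 0, 0, 0, 0, 0], [0.05, 0, 0, 0, 0, 0], [0.05, 0, 0, 0, 0, 0]]]}}

```text
t: 23.52
tcp_pos: [521.7, 34.7, 36.5]
tcp_rot: [2.521, 1.634, 0.132]
contact_force: [1.4, -0.3, -0.3]
width: 0.1
```

Request:
{"fn": "arm_command", "kwargs": {"rows": [[[0.05, 0, 0, 0, 0, 0], [0.0305, 0, 0, 0, 0, 0], [0, 0.0035, 0.0006, 0, 0, 0], [0, 0.0024, 0.0004, 0, 0, 0], [0, 0.0024, 0.0004, 0, 0, 0], [0, 0.0024, 0.0004, 0, 0, 0], [0, 0.0024, 0.0004, 0, 0, 0], [0, 0.0024, 0.0004, 0, 0, 0]]]}}

```text
t: 24.18
tcp_pos: [558.0, 86.8, 36.0]
tcp_rot: [2.522, 1.636, 0.13]
contact_force: [-3.0, 5.3, 1.1]
width: 0.2
```

```bash
python3 st.py; python3 safe.py w13
```

```text
t 24.1833 tcp [558.03  86.82  36.01] F [-3.03  5.31  1.07] finger front in bracket x,y -194.23693110222746 86.28112759765746 (home front -130)
x axis 65.9523495025513 tilt z [ 0.14 -0.06 -0.99]
L front -219.9360033195751 2090
R front -192.844299221105 1061
yaw rel 0.1575099075492448 to go L,R 89.9360033195751 62.84429922110499
top rect ((-187.83546447753906, -2.7064056396484375), (88.21650695800781, 246.1457061767578), 25.165651321411133) [-227.57  -99.45] [-95.58 114.99]
```

View pics/w13.png

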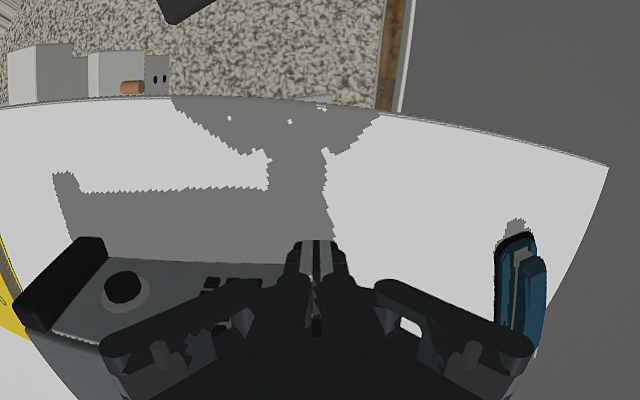

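Progress is square (L -194.2, R -192.8). The pushing tip at (317,245) is on the left post and the stapler is untouched at (520,295).

Request:
{"fn": "arm_command", "kwargs": {"rows": [[[0, 0.0024, 0.0004, 0, 0, 0], [0, 0.0024, 0.0004, 0, 0, 0], [0, 0.0024, 0.0004, 0, 0, 0], [0, 0.0024, 0.0004, 0, 0, 0], [0, -0.021, -0.0034, 0, 0, 0], [-0.034, 0, 0, 0, 0, 0], [-0.05, 0, 0, 0, 0, 0], [-0.05, 0, 0, 0, 0, 0]]]}}

```text
t: 24.9
tcp_pos: [506.7, -8.1, 36.4]
tcp_rot: [2.517, 1.637, 0.132]
contact_force: [0.3, -0.4, 0.6]
width: 0.2
```

Request:
{"fn": "arm_command", "kwargs": {"rows": [[[-0.05, 0, 0, 0, 0, 0], [-0.0305, 0, 0, 0, 0, 0], [0, 0.004, 0.0006, 0, 0, 0], [0, 0.0024, 0.0004, 0, 0, 0], [0, 0.0024, 0.0004, 0, 0, 0], [0, 0.0024, 0.0004, 0, 0, 0], [0, 0.0024, 0.0004, 0, 0, 0], [0, 0.0024, 0.0004, 0, 0, 0]]]}}

```text
t: 25.57
tcp_pos: [492.5, -70.3, 35.9]
tcp_rot: [2.519, 1.639, 0.13]
contact_force: [-6.7, 1.3, 2.9]
width: -0.1
```

```bash
python3 st.py; python3 safe.py w14
```

```text
t 25.5667 tcp [492.45 -70.28  35.93] F [-6.67  1.25  2.9 ] finger front in bracket x,y -190.54438988774632 -83.88561095514298 (home front -130)
x axis 66.07636827459274 tilt z [ 0.14 -0.06 -0.99]
L front -186.66117946668595 1072
R front -216.65937699045722 2112
yaw rel -0.17440812513820506 to go L,R 56.66117946668595 86.65937699045722
top rect ((-184.61749267578125, 2.01226806640625), (243.54396057128906, 84.81665802001953), 64.10939025878906) [-224.06 -115.  ] [-94.31  98.16]
```

Request:
{"fn": "arm_command", "kwargs": {"rows": [[[0, 0.0024, 0.0004, 0, 0, 0], [0, 0.0024, 0.0004, 0, 0, 0], [0, 0.0024, 0.0004, 0, 0, 0], [0, 0.0024, 0.0004, 0, 0, 0], [0, 0.0024, 0.0004, 0, 0, 0], [0, -0.021, -0.0034, 0, 0, 0], [0.034, 0, 0, 0, 0, 0], [0.05, 0, 0, 0, 0, 0]]]}}

```text
t: 26.28
tcp_pos: [512.5, -7.5, 36.2]
tcp_rot: [2.522, 1.632, 0.13]
contact_force: [2.4, -0.5, 0.7]
width: 0.0
```

Request:
{"fn": "arm_command", "kwargs": {"rows": [[[0.05, 0, 0, 0, 0, 0], [0.05, 0, 0, 0, 0, 0], [0.0315, 0, 0, 0, 0, 0], [0, 0.005, 0.0008, 0, 0, 0], [0, 0.0024, 0.0004, 0, 0, 0], [0, 0.0024, 0.0004, 0, 0, 0], [0, 0.0024, 0.0004, 0, 0, 0], [0, 0.0024, 0.0004, 0, 0, 0]]]}}

```text
t: 26.95
tcp_pos: [566.6, 83.6, 36.1]
tcp_rot: [2.521, 1.635, 0.131]
contact_force: [0.0, 0.4, 0.5]
width: 0.2
```

```bash
python3 st.py; python3 safe.py w15
```

```text
t 26.95 tcp [566.55  83.56  36.08] F [0.02 0.37 0.54] finger front in bracket x,y -185.12424184902724 86.74774741894339 (home front -130)
x axis 65.91736194477733 tilt z [ 0.15 -0.07 -0.99]
L front -210.81393190747283 2086
R front -181.8513032206015 1122
yaw rel 0.1683873760864613 to go L,R 80.81393190747283 51.851303220601494
top rect ((-178.0222930908203, -2.8663482666015625), (87.24766540527344, 246.8274688720703), 25.566036224365234) [-218.71 -100.18] [-86.04 114.99]
```

Request:
{"fn": "arm_command", "kwargs": {"rows": [[[0, 0.0024, 0.0004, 0, 0, 0], [0, 0.0024, 0.0004, 0, 0, 0], [0, 0.0024, 0.0004, 0, 0, 0], [0, 0.0024, 0.0004, 0, 0, 0], [0, 0.0024, 0.0004, 0, 0, 0], [0, 0.0024, 0.0004, 0, 0, 0], [0, -0.021, -0.0034, 0, 0, 0], [-0.035, 0, 0, 0, 0, 0]]]}}

```text
t: 27.67
tcp_pos: [550.2, 63.5, 36.0]
tcp_rot: [2.519, 1.64, 0.133]
contact_force: [-0.4, -0.4, -0.5]
width: -0.1
```

Request:
{"fn": "arm_command", "kwargs": {"rows": [[[-0.05, 0, 0, 0, 0, 0], [-0.05, 0, 0, 0, 0, 0], [-0.05, 0, 0, 0, 0, 0], [-0.0295, 0, 0, 0, 0, 0], [0, 0.006, 0.001, 0, 0, 0], [0, 0.0024, 0.0004, 0, 0, 0], [0, 0.0024, 0.0004, 0, 0, 0], [0, 0.0024, 0.0004, 0, 0, 0]]]}}

```text
t: 28.33
tcp_pos: [502.2, -74.0, 36.0]
tcp_rot: [2.52, 1.637, 0.131]
contact_force: [-6.2, -0.2, 3.2]
width: -0.0
```

```bash
python3 st.py; python3 safe.py w16
```

```text
t 28.3333 tcp [502.22 -74.    36.02] F [-6.17 -0.2   3.21] finger front in bracket x,y -180.110163171412 -83.34739209225376 (home front -130)
x axis 66.01985458221651 tilt z [ 0.15 -0.06 -0.99]
L front -174.8942566297883 1069
R front -206.17048257972604 2099
yaw rel -0.1818385229647544 to go L,R 44.89425662978829 76.17048257972604
top rect ((-172.56651306152344, 0.098480224609375), (242.1721954345703, 83.77400970458984), 65.12435913085938) [-213.87 -114.99] [-84.09  98.31]
```

Request:
{"fn": "arm_command", "kwargs": {"rows": [[[0, 0.0024, 0.0004, 0, 0, 0], [0, 0.0024, 0.0004, 0, 0, 0], [0, 0.0024, 0.0004, 0, 0, 0], [0, 0.0024, 0.0004, 0, 0, 0], [0, 0.0024, 0.0004, 0, 0, 0], [0, 0.0012, 0.0002, 0, 0, 0], [0, -0.021, -0.0034, 0, 0, 0], [0.034, 0, 0, 0, 0, 0]]]}}

```text
t: 29.05
tcp_pos: [504.3, -47.4, 35.2]
tcp_rot: [2.522, 1.635, 0.127]
contact_force: [-0.5, -0.2, 0.1]
width: -0.3
```

Request:
{"fn": "arm_command", "kwargs": {"rows": [[[0.05, 0, 0, 0, 0, 0], [0.05, 0, 0, 0, 0, 0], [0.05, 0, 0, 0, 0, 0], [0.0295, 0, 0, 0, 0, 0], [0, 0.006, 0.001, 0, 0, 0], [0, 0.0024, 0.0004, 0, 0, 0], [0, 0.0024, 0.0004, 0, 0, 0], [0, 0.0024, 0.0004, 0, 0, 0]]]}}

```text
t: 29.72
tcp_pos: [575.0, 79.3, 35.7]
tcp_rot: [2.52, 1.636, 0.13]
contact_force: [0.2, -0.2, -0.0]
width: 0.2
```

```bash
python3 st.py; python3 safe.py w17
```

```text
t 29.7167 tcp [575.    79.25  35.67] F [ 0.24 -0.17 -0.01] finger front in bracket x,y -175.65911511016998 86.24539440712861 (home front -130)
x axis 65.96871924841751 tilt z [ 0.14 -0.07 -0.99]
L front -201.60123856361855 2149
R front -171.09808743847498 1138
yaw rel 0.1773439018903696 to go L,R 71.60123856361855 41.09808743847498
top rect ((-167.73187255859375, -1.7807464599609375), (85.87593078613281, 245.5435791015625), 24.8454647064209) [-209.07 -100.97] [-77.18 115.  ]
```

Request:
{"fn": "arm_command", "kwargs": {"rows": [[[0, 0.0024, 0.0004, 0, 0, 0], [0, 0.0024, 0.0004, 0, 0, 0], [0, 0.0024, 0.0004, 0, 0, 0], [0, 0.0024, 0.0004, 0, 0, 0], [0, 0.0024, 0.0004, 0, 0, 0], [0, 0.0024, 0.0004, 0, 0, 0], [0, -0.021, -0.0034, 0, 0, 0], [-0.035, 0, 0, 0, 0, 0]]]}}

```text
t: 30.43
tcp_pos: [558.7, 58.9, 35.7]
tcp_rot: [2.519, 1.64, 0.133]
contact_force: [-0.6, -0.4, -0.1]
width: 0.4
```

Request:
{"fn": "arm_command", "kwargs": {"rows": [[[-0.05, 0, 0, 0, 0, 0], [-0.05, 0, 0, 0, 0, 0], [-0.05, 0, 0, 0, 0, 0], [-0.0315, 0, 0, 0, 0, 0], [0, 0.006, 0.001, 0, 0, 0], [0, 0.0024, 0.0004, 0, 0, 0], [0, 0.0024, 0.0004, 0, 0, 0], [0, 0.0024, 0.0004, 0, 0, 0]]]}}

```text
t: 31.1
tcp_pos: [510.4, -80.1, 35.9]
tcp_rot: [2.519, 1.637, 0.132]
contact_force: [-1.2, -0.2, 0.2]
width: -0.0
```

```bash
python3 st.py; python3 safe.py w18
```

```text
t 31.1 tcp [510.37 -80.12  35.85] F [-1.21 -0.19  0.23] finger front in bracket x,y -170.1756565520894 -85.63054953326318 (home front -130)
x axis 66.02679988352537 tilt z [ 0.15 -0.06 -0.99]
L front -165.15571658362774 1064
R front -195.8080880651077 2119
yaw rel -0.17821146210162775 to go L,R 35.155716583627736 65.80808806510771
top rect ((-161.9877471923828, -0.13613128662109375), (242.39816284179688, 85.5540542602539), 65.16627502441406) [-203.58 -114.94] [-72.3   99.46]
```

View pics/w18.png

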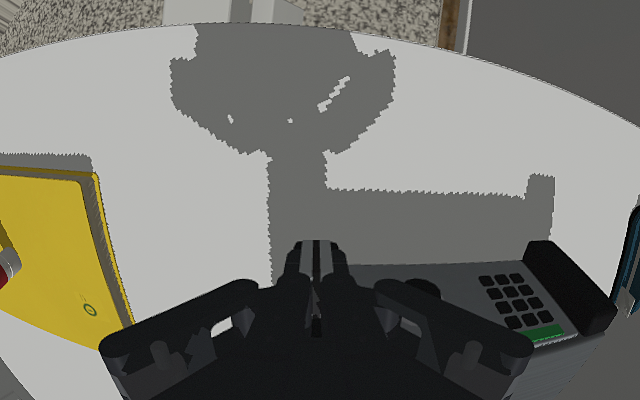

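Request:
{"fn": "arm_command", "kwargs": {"rows": [[[0, 0.0024, 0.0004, 0, 0, 0], [0, 0.0024, 0.0004, 0, 0, 0], [0, 0.0024, 0.0004, 0, 0, 0], [0, 0.0024, 0.0004, 0, 0, 0], [0, 0.0024, 0.0004, 0, 0, 0], [0, 0.0012, 0.0002, 0, 0, 0], [0, -0.021, -0.0034, 0, 0, 0], [0.035, 0, 0, 0, 0, 0]]]}}

```text
t: 31.82
tcp_pos: [512.5, -53.0, 35.0]
tcp_rot: [2.523, 1.635, 0.127]
contact_force: [0.9, -0.4, -0.1]
width: -0.3
```

Request:
{"fn": "arm_command", "kwargs": {"rows": [[[0.05, 0, 0, 0, 0, 0], [0.05, 0, 0, 0, 0, 0], [0.05, 0, 0, 0, 0, 0], [0.031, 0, 0, 0, 0, 0], [0, 0.006, 0.001, 0, 0, 0], [0, 0.0024, 0.0004, 0, 0, 0], [0, 0.0024, 0.0004, 0, 0, 0], [0, 0.0024, 0.0004, 0, 0, 0]]]}}

```text
t: 32.48
tcp_pos: [583.7, 75.0, 35.4]
tcp_rot: [2.52, 1.636, 0.13]
contact_force: [0.4, -0.7, -0.2]
width: -0.4
```

```bash
python3 st.py; python3 safe.py w19
```

```text
t 32.4833 tcp [583.73  75.03  35.44] F [ 0.42 -0.74 -0.21] finger front in bracket x,y -165.9683652539428 85.92581907618 (home front -130)
x axis 65.97562634842943 tilt z [ 0.14 -0.07 -0.99]
L front -191.49095797761376 2168
R front -161.40321229714587 1128
yaw rel 0.17492875395620866 to go L,R 61.49095797761376 31.40321229714587
top rect ((-159.9554443359375, -3.5743865966796875), (85.49820709228516, 246.1552276611328), 26.354633331298828) [-199.66  -99.98] [-67.71 114.97]
```

Request:
{"fn": "arm_command", "kwargs": {"rows": [[[0, 0.0024, 0.0004, 0, 0, 0], [0, 0.0024, 0.0004, 0, 0, 0], [0, 0.0024, 0.0004, 0, 0, 0], [0, 0.0024, 0.0004, 0, 0, 0], [0, 0.0024, 0.0004, 0, 0, 0], [0, 0.0024, 0.0004, 0, 0, 0], [0, -0.021, -0.0034, 0, 0, 0], [-0.035, 0, 0, 0, 0, 0]]]}}

```text
t: 33.2
tcp_pos: [567.4, 54.6, 35.5]
tcp_rot: [2.519, 1.64, 0.133]
contact_force: [-0.0, 0.3, -0.6]
width: -0.2
```

Request:
{"fn": "arm_command", "kwargs": {"rows": [[[-0.05, 0, 0, 0, 0, 0], [-0.05, 0, 0, 0, 0, 0], [-0.05, 0, 0, 0, 0, 0], [-0.03, 0, 0, 0, 0, 0], [0, 0.006, 0.001, 0, 0, 0], [0, 0.0024, 0.0004, 0, 0, 0], [0, 0.0024, 0.0004, 0, 0, 0], [0, 0.0024, 0.0004, 0, 0, 0]]]}}

```text
t: 33.87
tcp_pos: [519.6, -83.4, 35.6]
tcp_rot: [2.519, 1.637, 0.132]
contact_force: [0.1, -0.0, -0.8]
width: -0.0
```

Request:
{"fn": "arm_command", "kwargs": {"rows": [[[0, 0.0024, 0.0004, 0, 0, 0], [0, 0.0024, 0.0004, 0, 0, 0], [0, 0.0024, 0.0004, 0, 0, 0], [0, 0.0024, 0.0004, 0, 0, 0], [0, 0.0024, 0.0004, 0, 0, 0], [0, 0.0012, 0.0002, 0, 0, 0], [0, -0.021, -0.0034, 0, 0, 0], [0.035, 0, 0, 0, 0, 0]]]}}

```text
t: 34.53
tcp_pos: [521.8, -56.1, 34.8]
tcp_rot: [2.523, 1.635, 0.127]
contact_force: [1.1, -0.0, 0.0]
width: -0.5
```

Request:
{"fn": "arm_command", "kwargs": {"rows": [[[0.05, 0, 0, 0, 0, 0], [0.05, 0, 0, 0, 0, 0], [0.05, 0, 0, 0, 0, 0], [0.03, 0, 0, 0, 0, 0], [0, 0.006, 0.001, 0, 0, 0], [0, 0.0024, 0.0004, 0, 0, 0], [0, 0.0024, 0.0004, 0, 0, 0], [0, 0.0024, 0.0004, 0, 0, 0]]]}}

```text
t: 35.2
tcp_pos: [592.7, 71.1, 35.2]
tcp_rot: [2.52, 1.636, 0.13]
contact_force: [0.5, 0.8, 0.7]
width: -0.1
```

```bash
python3 st.py; python3 safe.py w20
python3 - <<'E'
from plant import env
import cv2,numpy as np
for n in("side","top"):
    c=env.camera(n);cv2.imwrite(f"pics/{n}20.png",c["image"][:,:,::-1]);np.savez(n+"20.npz",**c)
E
```

```text
t 35.2 tcp [592.66  71.14  35.23] F [0.52 0.78 0.68] finger front in bracket x,y -156.22257132641155 85.98692503065978 (home front -130)
x axis 65.97971934799314 tilt z [ 0.14 -0.06 -0.99]
L front -182.24961511615166 2207
R front -151.64319802456683 1111
yaw rel 0.17794428541619087 to go L,R 52.24961511615166 21.64319802456683
top rect ((-149.35626220703125, -3.125640869140625), (84.80758666992188, 247.06088256835938), 25.70709228515625) [-189.51  -99.7 ] [-58.39 115.  ]
```

View pics/side20.png

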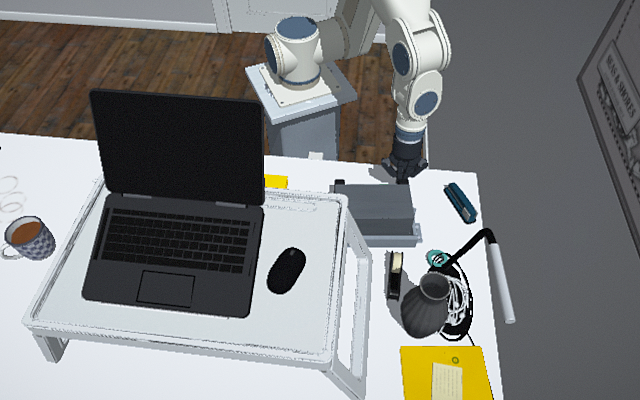

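Run:
```python
from h import *
b=np.radians(-23.9);X=np.array([np.cos(b),np.sin(b)]);Y=np.array([-X[1],X[0]])
a=np.radians(-26.7);X0=np.array([np.cos(a),np.sin(a)]);Y0=np.array([-X0[1],X0[0]])
B=np.array([566.5,-10.])+158*X0+6.5*Y0
for n in("side20","top20","side0","top0"):
    v=cloud(dict(np.load(n+".npz"))).reshape(-1,3);p=(v[:,:2]-B)@np.stack([X,Y],1);z=v[:,2]
    for lo in range(-80,80,20):
        k=(p[:,1]>lo)&(p[:,1]<lo+20)
        s=k&(abs(z-90)<4)&(p[:,0]>-160)&(p[:,0]<20);st=k&(abs(z-45)<1.5)&(p[:,0]>-15)&(p[:,0]<25)
        print(n,lo,"safe lead",np.round(np.percentile(p[s,0],98),1) if s.sum()>5 else None,"stop",np.round(np.percentile(p[st,0],[4,50,96]),1) if st.sum()>5 else None)
```

```text
side20 -80 safe lead -43.1 stop None
side20 -60 safe lead -23.7 stop None
side20 -40 safe lead -23.2 stop None
side20 -20 safe lead -22.4 stop [ 2.   5.8 11.1]
side20 0 safe lead -22.7 stop [ 1.7  5.9 12.3]
side20 20 safe lead -25.0 stop [ 2.2  8.1 11.8]
side20 40 safe lead -24.0 stop [ 1.3  7.2 10.8]
side20 60 safe lead -23.8 stop [1.6 5.1 9.4]
top20 -80 safe lead -24.4 stop [ 0.3  4.2 11.2]
top20 -60 safe lead -24.6 stop [-0.1  4.7  9.4]
top20 -40 safe lead -25.6 stop [-0.6  4.5 10.4]
top20 -20 safe lead -25.1 stop [-1.3  5.7 10. ]
top20 0 safe lead -25.7 stop [0.2 4.6 9.4]
top20 20 safe lead -26.2 stop [-1.7  4.9  9.9]
top20 40 safe lead -25.9 stop [-0.1  5.4  9.7]
top20 60 safe lead -27.0 stop [-1.3  5.   9.4]
side0 -80 safe lead -97.2 stop None
side0 -60 safe lead -96.7 stop None
side0 -40 safe lead -95.3 stop [ 2.5  4.5 11.9]
side0 -20 safe lead -94.8 stop [ 1.8  8.5 12.5]
side0 0 safe lead -44.3 stop [ 1.4  7.9 11.6]
side0 20 safe lead -31.8 stop [ 1.5  5.3 11.4]
side0 40 safe lead -46.1 stop [ 2.9  6.8 11.3]
side0 60 safe lead -91.1 stop [ 1.1  5.5 10.7]
top0 -80 safe lead -99.8 stop [-0.   2.9  7.5]
top0 -60 safe lead -98.6 stop [-0.3  4.9  8.9]
top0 -40 safe lead -98.0 stop [-0.3  4.6  9.8]
top0 -20 safe lead -96.2 stop [ 0.4  5.2 10.1]
top0 0 safe lead -96.2 stop [-0.1  5.1 10. ]
top0 20 safe lead -34.5 stop [-0.8  2.8  8.8]
top0 40 safe lead -36.6 stop [-1.5  3.9  9.6]
top0 60 safe lead -93.3 stop [-0.5  3.3  8.9]
```

About 24 mm remain, and the safe is within ~0.02 rad of square. I'll push twice more, then go slowly.

Request:
{"fn": "arm_command", "kwargs": {"rows": [[[0, 0.0024, 0.0004, 0, 0, 0], [0, 0.0024, 0.0004, 0, 0, 0], [0, 0.0024, 0.0004, 0, 0, 0], [0, 0.0024, 0.0004, 0, 0, 0], [0, 0.0024, 0.0004, 0, 0, 0], [0, 0.0012, 0.0002, 0, 0, 0], [0, -0.021, -0.0034, 0, 0, 0], [-0.035, 0, 0, 0, 0, 0]]]}}

```text
t: 36.02
tcp_pos: [575.5, 51.3, 35.3]
tcp_rot: [2.518, 1.641, 0.133]
contact_force: [0.3, -0.2, 0.7]
width: -0.2
```

Request:
{"fn": "arm_command", "kwargs": {"rows": [[[-0.05, 0, 0, 0, 0, 0], [-0.05, 0, 0, 0, 0, 0], [-0.05, 0, 0, 0, 0, 0], [-0.03, 0, 0, 0, 0, 0], [0, 0.006, 0.001, 0, 0, 0], [0, 0.0024, 0.0004, 0, 0, 0], [0, 0.0024, 0.0004, 0, 0, 0], [0, 0.0024, 0.0004, 0, 0, 0]]]}}

```text
t: 36.68
tcp_pos: [527.7, -86.9, 35.4]
tcp_rot: [2.519, 1.637, 0.132]
contact_force: [0.3, 0.7, 0.1]
width: 0.1
```

Request:
{"fn": "arm_command", "kwargs": {"rows": [[[0, 0.0024, 0.0004, 0, 0, 0], [0, 0.0024, 0.0004, 0, 0, 0], [0, 0.0024, 0.0004, 0, 0, 0], [0, 0.0024, 0.0004, 0, 0, 0], [0, 0, 0, 0, 0, 0], [0, 0, 0, 0, 0, 0], [0, -0.018, -0.0029, 0, 0, 0], [0.035, 0, 0, 0, 0, 0]]]}}

```text
t: 37.35
tcp_pos: [530.0, -60.0, 34.9]
tcp_rot: [2.522, 1.634, 0.128]
contact_force: [1.2, 1.0, -0.9]
width: 0.0
```

Request:
{"fn": "arm_command", "kwargs": {"rows": [[[0.05, 0, 0, 0, 0, 0], [0.05, 0, 0, 0, 0, 0], [0.05, 0, 0, 0, 0, 0], [0.03, 0, 0, 0, 0, 0], [0, 0.006, 0.001, 0, 0, 0], [0, 0, 0, 0, 0, 0], [0, 0, 0, 0, 0, 0], [0, 0, 0, 0, 0, 0]]]}}

```text
t: 38.02
tcp_pos: [594.8, 70.0, 35.2]
tcp_rot: [2.521, 1.636, 0.131]
contact_force: [-0.7, 0.3, 0.3]
width: -0.2
```

```bash
python3 st.py; python3 safe.py w21
```

```text
t 38.0167 tcp [594.82  70.03  35.16] F [-0.75  0.27  0.25] finger front in bracket x,y -153.80368641479518 85.84028325315312 (home front -130)
x axis 65.9620913941691 tilt z [ 0.15 -0.06 -0.99]
L front -179.35894465955664 2217
R front -145.53529752967194 1128
yaw rel 0.1966491112202599 to go L,R 49.35894465955664 15.535297529671936
top rect ((-145.94908142089844, -3.3673248291015625), (81.36461639404297, 247.83407592773438), 26.115034103393555) [-187.09 -101.  ] [-55.04 114.99]
```

View pics/w21.png

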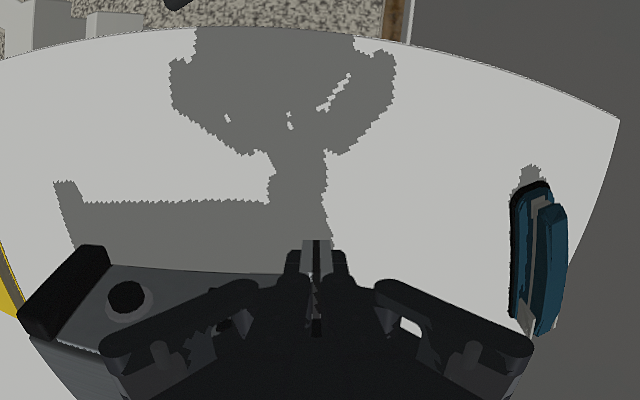

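Request:
{"fn": "arm_command", "kwargs": {"rows": [[[0, 0.004, 0.0006, 0, 0, 0], [0, 0.0024, 0.0004, 0, 0, 0], [0, 0.0024, 0.0004, 0, 0, 0], [0, 0.0024, 0.0004, 0, 0, 0], [0, 0.0024, 0.0004, 0, 0, 0], [0, 0.0024, 0.0004, 0, 0, 0], [0, 0.0018, 0.0003, 0, 0, 0], [0, 0, 0, 0, 0, 0]]]}}

```text
t: 38.73
tcp_pos: [608.1, 65.2, 35.1]
tcp_rot: [2.521, 1.638, 0.131]
contact_force: [-1.9, 2.8, 0.9]
width: 0.1
```

```bash
python3 st.py; python3 safe.py w22
```

```text
t 38.7333 tcp [608.07  65.17  35.14] F [-1.86  2.76  0.85] finger front in bracket x,y -139.7138567714111 86.78008509983314 (home front -130)
x axis 66.02492103537914 tilt z [ 0.14 -0.06 -0.99]
L front -165.7335776563386 2207
R front -145.35264156897048 1103
yaw rel 0.1184938144614426 to go L,R 35.73357765633861 15.352641568970483
top rect ((-136.8817901611328, -6.5394134521484375), (93.82587432861328, 249.1205291748047), 26.199724197387695) [-173.06 -100.1 ] [-40.94 114.99]
```

Request:
{"fn": "arm_command", "kwargs": {"rows": [[[0, -0.018, -0.0029, 0, 0, 0], [-0.035, 0, 0, 0, 0, 0], [-0.05, 0, 0, 0, 0, 0], [-0.05, 0, 0, 0, 0, 0], [-0.05, 0, 0, 0, 0, 0], [-0.03, 0, 0, 0, 0, 0], [0, 0.006, 0.001, 0, 0, 0], [0, 0, 0, 0, 0, 0]]]}}

```text
t: 39.45
tcp_pos: [530.1, -90.4, 35.7]
tcp_rot: [2.521, 1.631, 0.132]
contact_force: [0.5, -0.7, 1.0]
width: 0.1
```

Request:
{"fn": "arm_command", "kwargs": {"rows": [[[0, 0.0024, 0.0004, 0, 0, 0], [0, 0.0024, 0.0004, 0, 0, 0], [0, 0.0024, 0.0004, 0, 0, 0], [0, 0.0018, 0.0003, 0, 0, 0], [0, 0.0018, 0.0003, 0, 0, 0], [0, 0.0012, 0.0002, 0, 0, 0], [0, 0, 0, 0, 0, 0], [0, 0, 0, 0, 0, 0]]]}}

```text
t: 40.12
tcp_pos: [537.7, -91.5, 34.6]
tcp_rot: [2.52, 1.639, 0.129]
contact_force: [-5.7, -0.9, 0.5]
width: -0.3
```

```bash
python3 st.py; python3 safe.py w23
```

```text
t 40.1167 tcp [537.71 -91.49  34.65] F [-5.65 -0.94  0.53] finger front in bracket x,y -140.57536403252413 -84.94305405474799 (home front -130)
x axis 66.06661590496338 tilt z [ 0.14 -0.06 -0.99]
L front -140.27236685976612 1083
R front -166.0545220365965 2265
yaw rel -0.14989625102808357 to go L,R 10.272366859766123 36.054522036596495
top rect ((-135.74594116210938, 2.634490966796875), (244.64276123046875, 87.19336700439453), 64.74592590332031) [-174.1 -115. ] [-45.12  99.09]
```

Request:
{"fn": "arm_command", "kwargs": {"rows": [[[0, 0.0018, 0.0003, 0, 0, 0], [0, 0.0018, 0.0003, 0, 0, 0], [0, 0.0018, 0.0003, 0, 0, 0], [0, 0, 0, 0, 0, 0], [0, -0.017, -0.0027, 0, 0, 0], [0.035, 0, 0, 0, 0, 0], [0.05, 0, 0, 0, 0, 0], [0.05, 0, 0, 0, 0, 0]]]}}

```text
t: 40.83
tcp_pos: [574.8, 11.2, 35.6]
tcp_rot: [2.52, 1.634, 0.133]
contact_force: [0.9, -1.3, 0.9]
width: 0.3
```

Request:
{"fn": "arm_command", "kwargs": {"rows": [[[0.05, 0, 0, 0, 0, 0], [0.03, 0, 0, 0, 0, 0], [0, 0.005, 0.0008, 0, 0, 0], [0, 0.0024, 0.0004, 0, 0, 0], [0, 0.0024, 0.0004, 0, 0, 0], [0, 0.0018, 0.0003, 0, 0, 0], [0, 0.0012, 0.0002, 0, 0, 0], [0, 0, 0, 0, 0, 0]]]}}

```text
t: 41.5
tcp_pos: [608.7, 63.8, 35.0]
tcp_rot: [2.522, 1.636, 0.131]
contact_force: [-3.2, 3.1, 1.0]
width: 0.0
```

```bash
python3 st.py; python3 safe.py w24
```

```text
t 41.5 tcp [608.74  63.78  35.04] F [-3.15  3.09  1.03] finger front in bracket x,y -138.5454693363724 85.76478457939638 (home front -130)
x axis 65.93994143406631 tilt z [ 0.14 -0.06 -0.99]
L front -164.32720555185298 2228
R front -136.19151255307426 1077
yaw rel 0.16357961045801583 to go L,R 34.327205551852984 6.191512553074261
top rect ((-133.43972778320312, -3.3754425048828125), (86.18352508544922, 245.30235290527344), 25.923749923706055) [-172.35  -99.57] [-41.74 115.  ]
```

Request:
{"fn": "arm_command", "kwargs": {"rows": [[[0, 0.0012, 0.0002, 0, 0, 0], [0, 0.0012, 0.0002, 0, 0, 0], [0, 0.0012, 0.0002, 0, 0, 0], [0, 0.0012, 0.0002, 0, 0, 0], [0, 0.0012, 0.0002, 0, 0, 0], [0, 0, 0, 0, 0, 0], [0, 0, 0, 0, 0, 0], [0, 0, 0, 0, 0, 0]]]}}

```text
t: 42.22
tcp_pos: [613.9, 62.2, 35.1]
tcp_rot: [2.52, 1.636, 0.131]
contact_force: [-2.6, 2.1, -0.6]
width: -0.3
```

```bash
python3 st.py; python3 safe.py w25
```

```text
t 42.2167 tcp [613.91  62.19  35.06] F [-2.59  2.13 -0.58] finger front in bracket x,y -133.17351525542236 86.41380996438902 (home front -130)
x axis 65.98616185978499 tilt z [ 0.15 -0.07 -0.99]
L front -158.62961510703283 2217
R front -135.68076206993425 1099
yaw rel 0.13342356416917783 to go L,R 28.629615107032834 5.6807620699342465
top rect ((-129.50453186035156, -5.37335205078125), (90.82637786865234, 248.14898681640625), 26.228349685668945) [-166.58  -98.32] [-35.6  114.98]
```

Request:
{"fn": "arm_command", "kwargs": {"rows": [[[0, -0.015, -0.0024, 0, 0, 0], [-0.035, 0, 0, 0, 0, 0], [-0.05, 0, 0, 0, 0, 0], [-0.05, 0, 0, 0, 0, 0], [-0.05, 0, 0, 0, 0, 0], [-0.03, 0, 0, 0, 0, 0], [0, 0.006, 0.001, 0, 0, 0], [0, 0, 0, 0, 0, 0]]]}}

```text
t: 42.93
tcp_pos: [537.9, -94.1, 35.7]
tcp_rot: [2.521, 1.631, 0.132]
contact_force: [0.6, -0.3, 0.1]
width: -0.1
```

Request:
{"fn": "arm_command", "kwargs": {"rows": [[[0, 0.0018, 0.0003, 0, 0, 0], [0, 0.0018, 0.0003, 0, 0, 0], [0, 0.0012, 0.0002, 0, 0, 0], [0, 0.0012, 0.0002, 0, 0, 0], [0, 0.0012, 0.0002, 0, 0, 0], [0, 0.0012, 0.0002, 0, 0, 0], [0, 0, 0, 0, 0, 0], [0, 0, 0, 0, 0, 0]]]}}

```text
t: 43.6
tcp_pos: [543.1, -94.1, 34.8]
tcp_rot: [2.52, 1.637, 0.131]
contact_force: [-2.1, 2.1, -0.3]
width: -0.3
```

```bash
python3 st.py; python3 safe.py w26
```

```text
t 43.6 tcp [543.07 -94.12  34.81] F [-2.14  2.14 -0.31] finger front in bracket x,y -134.61270000877107 -85.18845463462978 (home front -130)
x axis 66.02641182337881 tilt z [ 0.14 -0.06 -0.99]
L front -134.13050134364818 1097
R front -160.00286960634583 2260
yaw rel -0.15042074571335842 to go L,R 4.130501343648177 30.002869606345826
top rect ((-129.65472412109375, 4.2874908447265625), (247.29588317871094, 87.6866683959961), 64.08795166015625) [-168.08 -114.98] [-37.22  98.76]
```

Request:
{"fn": "arm_command", "kwargs": {"rows": [[[0, 0.0006, 0.0001, 0, 0, 0], [0, 0.0006, 0.0001, 0, 0, 0], [0, 0.0006, 0.0001, 0, 0, 0], [0, 0.0006, 0.0001, 0, 0, 0], [0, 0.0006, 0.0001, 0, 0, 0], [0, 0, 0, 0, 0, 0], [0, 0, 0, 0, 0, 0], [0, 0, 0, 0, 0, 0]]]}}

```text
t: 44.32
tcp_pos: [545.4, -95.8, 34.9]
tcp_rot: [2.52, 1.636, 0.131]
contact_force: [-5.7, -2.7, -0.9]
width: -0.1
```

```bash
python3 st.py
```

```text
t 44.3167 tcp [545.39 -95.78  34.87] F [-5.74 -2.73 -0.9 ] finger front in bracket x,y -131.81866217794098 -85.77220994687413 (home front -130)
x axis 65.97735547346261 tilt z [ 0.15 -0.07 -0.99]
```

R is at -131.8 with ordinary sliding force. Now L.

Request:
{"fn": "arm_command", "kwargs": {"rows": [[[0, -0.015, -0.0024, 0, 0, 0], [0.035, 0, 0, 0, 0, 0], [0.05, 0, 0, 0, 0, 0], [0.05, 0, 0, 0, 0, 0], [0.05, 0, 0, 0, 0, 0], [0.03, 0, 0, 0, 0, 0], [0, 0.006, 0.001, 0, 0, 0], [0, 0.004, 0.0006, 0, 0, 0]]]}}

```text
t: 44.98
tcp_pos: [613.4, 64.8, 35.3]
tcp_rot: [2.517, 1.639, 0.134]
contact_force: [0.7, -1.0, -0.0]
width: -0.5
```

Request:
{"fn": "arm_command", "kwargs": {"rows": [[[0, 0.0012, 0.0002, 0, 0, 0], [0, 0.0012, 0.0002, 0, 0, 0], [0, 0.0006, 0.0001, 0, 0, 0], [0, 0.0006, 0.0001, 0, 0, 0], [0, 0.0006, 0.0001, 0, 0, 0], [0, 0, 0, 0, 0, 0], [0, 0, 0, 0, 0, 0], [0, 0, 0, 0, 0, 0]]]}}

```text
t: 45.65
tcp_pos: [614.2, 61.4, 34.9]
tcp_rot: [2.522, 1.636, 0.131]
contact_force: [-2.4, 4.9, 0.7]
width: -0.0
```

```bash
python3 st.py;python3 safe.py w27
```

```text
t 45.65 tcp [614.19  61.38  34.92] F [-2.43  4.94  0.69] finger front in bracket x,y -132.58887254841287 85.77754937785961 (home front -130)
x axis 65.9460677315862 tilt z [ 0.14 -0.06 -0.99]
L front -158.34166193595456 2222
R front -132.0356974620947 1122
yaw rel 0.15294165391778988 to go L,R 28.341661935954562 2.035697462094703
top rect ((-128.56509399414062, -4.8624420166015625), (88.00763702392578, 247.0225372314453), 26.487136840820312) [-165.88 -100.66] [-35.4 115. ]
```

Square at -132. I'll continue on L in 0.4 mm rows.

Request:
{"fn": "arm_command", "kwargs": {"rows": [[[0, 0.0005, 0.0001, 0, 0, 0], [0, 0.0005, 0.0001, 0, 0, 0], [0, 0.0005, 0.0001, 0, 0, 0], [0, 0.0005, 0.0001, 0, 0, 0], [0, 0.0005, 0.0001, 0, 0, 0], [0, 0, 0, 0, 0, 0], [0, 0, 0, 0, 0, 0], [0, 0, 0, 0, 0, 0]]]}}

```text
t: 46.37
tcp_pos: [615.6, 60.8, 34.9]
tcp_rot: [2.522, 1.637, 0.131]
contact_force: [-4.7, 5.0, 2.9]
width: -0.1
```

```bash
python3 st.py
```

```text
t 46.3667 tcp [615.56  60.82  34.85] F [-4.67  5.04  2.87] finger front in bracket x,y -131.10146013838192 85.82548162105303 (home front -130)
x axis 65.96294525926203 tilt z [ 0.14 -0.06 -0.99]
```

Request:
{"fn": "arm_command", "kwargs": {"rows": [[[0, 0.0005, 0.0001, 0, 0, 0], [0, 0.0005, 0.0001, 0, 0, 0], [0, 0.0005, 0.0001, 0, 0, 0], [0, 0, 0, 0, 0, 0], [0, 0, 0, 0, 0, 0], [0, 0, 0, 0, 0, 0], [0, 0, 0, 0, 0, 0], [0, 0, 0, 0, 0, 0]]]}}

```text
t: 47.03
tcp_pos: [615.7, 60.8, 34.8]
tcp_rot: [2.523, 1.638, 0.129]
contact_force: [-9.0, 8.6, 7.2]
width: 0.2
```

```bash
python3 st.py
```

```text
t 47.0333 tcp [615.66  60.76  34.76] F [-9.01  8.59  7.17] finger front in bracket x,y -130.98133497382943 85.81061641007578 (home front -130)
x axis 65.99144004830704 tilt z [ 0.14 -0.06 -0.99]
```

L has stalled at -131.0 with the force rising, so it is against the stop. Now R.

Request:
{"fn": "arm_command", "kwargs": {"rows": [[[0, -0.015, -0.0024, 0, 0, 0], [-0.035, 0, 0, 0, 0, 0], [-0.05, 0, 0, 0, 0, 0], [-0.05, 0, 0, 0, 0, 0], [-0.05, 0, 0, 0, 0, 0], [-0.03, 0, 0, 0, 0, 0], [0, 0.006, 0.001, 0, 0, 0], [0, 0.003, 0.0005, 0, 0, 0]]]}}

```text
t: 47.7
tcp_pos: [543.4, -97.0, 35.3]
tcp_rot: [2.522, 1.63, 0.132]
contact_force: [0.4, 0.5, 0.3]
width: -0.3
```

Request:
{"fn": "arm_command", "kwargs": {"rows": [[[0, 0.0018, 0.0003, 0, 0, 0], [0, 0.0012, 0.0002, 0, 0, 0], [0, 0.0006, 0.0001, 0, 0, 0], [0, 0.0006, 0.0001, 0, 0, 0], [0, 0.0006, 0.0001, 0, 0, 0], [0, 0, 0, 0, 0, 0], [0, 0, 0, 0, 0, 0], [0, 0, 0, 0, 0, 0]]]}}

```text
t: 48.37
tcp_pos: [546.4, -95.3, 34.4]
tcp_rot: [2.52, 1.638, 0.13]
contact_force: [-5.6, -0.2, 2.3]
width: -0.0
```

```bash
python3 st.py;python3 safe.py w28
```

```text
t 48.3667 tcp [546.36 -95.35  34.44] F [-5.56 -0.25  2.35] finger front in bracket x,y -131.10066793679457 -84.96697795929632 (home front -130)
x axis 66.05934171840524 tilt z [ 0.14 -0.06 -0.99]
L front -132.06564529455494 1090
R front -156.78259551245634 2284
yaw rel -0.1437031989412872 to go L,R 2.0656452945549404 26.78259551245634
top rect ((-126.74016571044922, 3.5362930297851562), (245.80075073242188, 88.17814636230469), 64.50906372070312) [-164.47 -114.99] [-34.05  98.5 ]
```

Request:
{"fn": "arm_command", "kwargs": {"rows": [[[0, 0.0005, 0.0001, 0, 0, 0], [0, 0.0005, 0.0001, 0, 0, 0], [0, 0.0005, 0.0001, 0, 0, 0], [0, 0, 0, 0, 0, 0], [0, 0, 0, 0, 0, 0], [0, 0, 0, 0, 0, 0], [0, 0, 0, 0, 0, 0], [0, 0, 0, 0, 0, 0]]]}}

```text
t: 49.08
tcp_pos: [547.4, -96.0, 34.4]
tcp_rot: [2.52, 1.638, 0.129]
contact_force: [-5.8, 1.1, 4.2]
width: 0.1
```

```bash
python3 st.py
```

```text
t 49.0833 tcp [547.37 -95.95  34.36] F [-5.82  1.15  4.2 ] finger front in bracket x,y -129.93178277422268 -85.11681148747589 (home front -130)
x axis 66.04985612774556 tilt z [ 0.14 -0.06 -0.99]
```

Request:
{"fn": "arm_command", "kwargs": {"rows": [[[0, 0.0005, 0.0001, 0, 0, 0], [0, 0.0005, 0.0001, 0, 0, 0], [0, 0.0005, 0.0001, 0, 0, 0], [0, 0, 0, 0, 0, 0], [0, 0, 0, 0, 0, 0], [0, 0, 0, 0, 0, 0], [0, 0, 0, 0, 0, 0], [0, 0, 0, 0, 0, 0]]]}}

```text
t: 49.75
tcp_pos: [547.6, -96.0, 34.1]
tcp_rot: [2.521, 1.639, 0.128]
contact_force: [-10.1, 2.4, 5.7]
width: 0.0
```

```bash
python3 st.py;python3 safe.py w29;python3 - <<'E'
from plant import env
import cv2,numpy as np
for n in("side","top"):
    c=env.camera(n);cv2.imwrite(f"pics/{n}29.png",cv2.resize(c["image"][160:270,320:430] if n=="side" else c["image"][130:260,200:340],None,fx=5,fy=5,interpolation=cv2.INTER_CUBIC)[:,:,::-1]);np.savez(n+"29.npz",**c)
E
```

```text
t 49.75 tcp [547.57 -96.02  34.14] F [-10.07   2.37   5.66] finger front in bracket x,y -129.71684325192456 -85.09397085620498 (home front -130)
x axis 66.06098749057386 tilt z [ 0.14 -0.06 -0.99]
L front -131.9673229131663 1098
R front -155.37365727511698 2327
yaw rel -0.13608333931366676 to go L,R 1.9673229131662993 25.373657275116983
top rect ((-126.17829895019531, 5.5542144775390625), (248.25660705566406, 88.66120147705078), 63.96044158935547) [-162.97 -114.99] [-32.06  97.72]
```

View pics/side29.png

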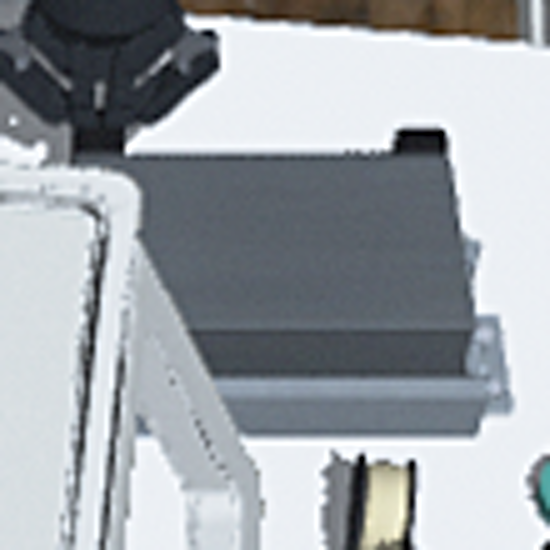

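Run:
```python
from h import *
b=np.radians(-23.9);X=np.array([np.cos(b),np.sin(b)]);Y=np.array([-X[1],X[0]])
a=np.radians(-26.7);X0=np.array([np.cos(a),np.sin(a)]);Y0=np.array([-X0[1],X0[0]])
B=np.array([566.5,-10.])+158*X0+6.5*Y0
for n in("side29","top29"):
    v=cloud(dict(np.load(n+".npz"))).reshape(-1,3);p=(v[:,:2]-B)@np.stack([X,Y],1);z=v[:,2]
    for lo in range(-90,90,20):
        k=(p[:,1]>lo)&(p[:,1]<lo+20)
        s=k&(abs(z-90)<4)&(p[:,0]>-100)&(p[:,0]<20);st=k&(abs(z-45)<1.5)&(p[:,0]>-15)&(p[:,0]<25)
        print(n,lo,"safe lead",np.round(np.percentile(p[s,0],98),1) if s.sum()>5 else None,"stop",np.round(np.percentile(p[st,0],[4,50,96]),1) if st.sum()>5 else None)
    # vertical lead face
    for lo in range(-90,90,30):
        s=(p[:,1]>lo)&(p[:,1]<lo+30)&(z>52)&(z<84)&(p[:,0]>-30)&(p[:,0]<15)
        if s.sum()>5:print(" face",lo,np.median(p[s,0]),s.sum())
    # fit stop direction using all z~45 points (both sets)
    k=(abs(z-45)<2)&(p[:,0]>-15)&(p[:,0]<25)&(abs(p[:,1])<95);print("stop fit",np.polyfit(p[k,1],p[k,0],1))
for n in("side0","top0","side20","top20"):
    v=cloud(dict(np.load(n+".npz"))).reshape(-1,3);p=(v[:,:2]-B)@np.stack([X,Y],1);z=v[:,2]
    k=(abs(z-45)<2)&(p[:,0]>-15)&(p[:,0]<25)&(abs(p[:,1])<95);print(n,"stop fit",np.polyfit(p[k,1],p[k,0],1),k.sum())
```

```text
side29 -90 safe lead -94.7 stop None
side29 -70 safe lead -19.1 stop None
side29 -50 safe lead -1.3 stop None
side29 -30 safe lead -1.0 stop [-1.2  4.6 11.1]
side29 -10 safe lead -1.3 stop [-1.2  5.  10.9]
side29 10 safe lead -0.8 stop [-1.7  4.5 11.1]
side29 30 safe lead -1.4 stop [-2.   5.  10.7]
side29 50 safe lead -2.0 stop [-1.7  4.4 10.4]
side29 70 safe lead -2.5 stop [-2.6  4.2 11.2]
 face -60 -0.7822101406671695 26
 face -30 -0.9577018758577169 81
 face 0 -1.599450938657375 80
 face 30 -1.7878444137492309 85
 face 60 -1.6965050613802175 80
stop fit [-3.89686252e-03  4.40543713e+00]
top29 -90 safe lead -3.0 stop None
top29 -70 safe lead -3.1 stop None
top29 -50 safe lead -3.7 stop None
top29 -30 safe lead -3.3 stop None
top29 -10 safe lead -4.0 stop None
top29 10 safe lead -3.4 stop None
top29 30 safe lead -3.6 stop None
top29 50 safe lead -4.0 stop None
top29 70 safe lead -4.6 stop None
stop fit [ 0.01486059 10.13550306]
side0 stop fit [-0.00985582  6.89664842] 124
top0 stop fit [-0.00990865  4.28382756] 142
side20 stop fit [-0.01541078  7.11909167] 128
top20 stop fit [-0.00615211  4.58392706] 155
```

View pics/top29.png

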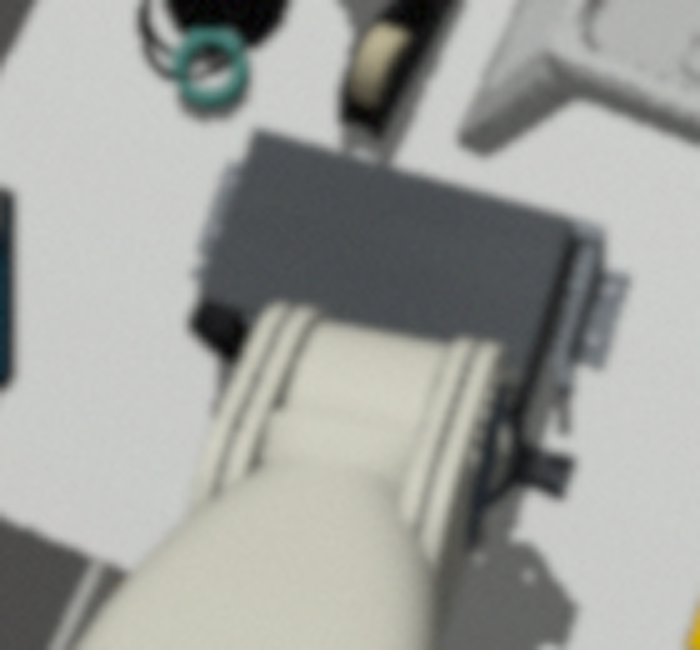

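The safe face and the stop are parallel, and the safe has stalled on it. I'll press a little more for a clear margin over 4 N.

Request:
{"fn": "arm_command", "kwargs": {"rows": [[[0, 0.0005, 0.0001, 0, 0, 0], [0, 0.0005, 0.0001, 0, 0, 0], [0, 0.0003, 0, 0, 0, 0], [0, 0, 0, 0, 0, 0], [0, 0, 0, 0, 0, 0], [0, 0, 0, 0, 0, 0], [0, 0, 0, 0, 0, 0], [0, 0, 0, 0, 0, 0]]]}}

```text
t: 50.57
tcp_pos: [547.7, -96.0, 34.0]
tcp_rot: [2.522, 1.64, 0.127]
contact_force: [-14.3, 3.8, 9.7]
width: 0.4
```

```bash
python3 st.py
```

```text
t 50.5667 tcp [547.68 -96.04  34.  ] F [-14.3    3.81   9.65] finger front in bracket x,y -129.61273108897043 -85.06263172955154 (home front -130)
x axis 66.07127504006489 tilt z [ 0.14 -0.06 -0.99]
```

R is firmly bearing (stalled, ~14 N). Final press on L.

Request:
{"fn": "arm_command", "kwargs": {"rows": [[[0, -0.018, -0.0029, 0, 0, 0], [0.035, 0, 0, 0, 0, 0], [0.05, 0, 0, 0, 0, 0], [0.05, 0, 0, 0, 0, 0], [0.05, 0, 0, 0, 0, 0], [0.03, 0, 0, 0, 0, 0], [0, 0.006, 0.001, 0, 0, 0], [0, 0.003, 0.0005, 0, 0, 0]]]}}

```text
t: 51.23
tcp_pos: [614.4, 64.5, 34.4]
tcp_rot: [2.517, 1.641, 0.132]
contact_force: [-0.2, -0.1, -0.3]
width: -0.1
```

Request:
{"fn": "arm_command", "kwargs": {"rows": [[[0, 0.0018, 0.0003, 0, 0, 0], [0, 0.0012, 0.0002, 0, 0, 0], [0, 0.0006, 0.0001, 0, 0, 0], [0, 0.0006, 0.0001, 0, 0, 0], [0, 0.0006, 0.0001, 0, 0, 0], [0, 0, 0, 0, 0, 0], [0, 0, 0, 0, 0, 0], [0, 0, 0, 0, 0, 0]]]}}

```text
t: 51.9
tcp_pos: [615.7, 60.8, 34.4]
tcp_rot: [2.522, 1.637, 0.13]
contact_force: [-6.5, 4.3, 1.0]
width: -0.0
```

```bash
python3 st.py;python3 safe.py w30
```

```text
t 51.9 tcp [615.66  60.82  34.39] F [-6.47  4.3   1.03] finger front in bracket x,y -131.01399384638177 85.85913899393805 (home front -130)
x axis 65.972679024891 tilt z [ 0.14 -0.06 -0.99]
L front -156.71078090389148 2299
R front -130.30441745341787 1135
yaw rel 0.15352536889810237 to go L,R 26.710780903891475 0.3044174534178694
top rect ((-126.2838134765625, -4.3358154296875), (87.36746978759766, 247.31112670898438), 25.76694107055664) [-164.41 -101.7 ] [-34.37 114.98]
```

Request:
{"fn": "arm_command", "kwargs": {"rows": [[[0, 0.0005, 0.0001, 0, 0, 0], [0, 0.0005, 0.0001, 0, 0, 0], [0, 0.0005, 0.0001, 0, 0, 0], [0, 0.0003, 0, 0, 0, 0], [0, 0, 0, 0, 0, 0], [0, 0, 0, 0, 0, 0], [0, 0, 0, 0, 0, 0], [0, 0, 0, 0, 0, 0]]]}}

```text
t: 52.62
tcp_pos: [615.8, 60.8, 34.3]
tcp_rot: [2.523, 1.639, 0.128]
contact_force: [-11.4, 7.9, 6.7]
width: 0.1
```

```bash
python3 st.py
```

```text
t 52.6167 tcp [615.77  60.77  34.3 ] F [-11.41   7.92   6.73] finger front in bracket x,y -130.89200135875942 85.87179582334072 (home front -130)
x axis 66.01053698959036 tilt z [ 0.14 -0.06 -0.99]
```

Both posts stall firmly. I'll back off and check.

Request:
{"fn": "arm_command", "kwargs": {"rows": [[[0, -0.002, -0.0003, 0, 0, 0], [0, -0.01, -0.0016, 0, 0, 0], [0, -0.02, -0.0032, 0, 0, 0], [0, -0.03, -0.005, 0, 0, 0], [0, -0.03, -0.005, 0, 0, 0], [0, -0.03, -0.03, 0, 0, 0], [0, 0, -0.04, 0, 0, 0], [0, 0, -0.04, 0, 0, 0]]]}}

```text
t: 53.28
tcp_pos: [513.5, 105.6, 118.3]
tcp_rot: [2.521, 1.636, 0.128]
contact_force: [1.5, -0.3, 0.1]
width: 0.1
```

Request:
{"fn": "arm_command", "kwargs": {"rows": [[[-0.03, -0.01, -0.03, 0, 0, 0], [-0.05, 0, 0, 0, 0, 0], [-0.04, 0, 0, 0, 0, 0], [0, 0, 0, 0, 0, 0], [0, 0, 0, 0, 0, 0], [0, 0, 0, 0, 0, 0], [0, 0, 0, 0, 0, 0], [0, 0, 0, 0, 0, 0]]]}}

```text
t: 53.95
tcp_pos: [466.4, 23.5, 140.1]
tcp_rot: [2.519, 1.637, 0.131]
contact_force: [0.0, 0.5, -1.0]
width: 0.1
```

```bash
python3 st.py;python3 safe.py w31
python3 - <<'E'
from h import *
from plant import env
b=np.radians(-23.9);X=np.array([np.cos(b),np.sin(b)]);Y=np.array([-X[1],X[0]])
a=np.radians(-26.7);X0=np.array([np.cos(a),np.sin(a)]);Y0=np.array([-X0[1],X0[0]])
B=np.array([566.5,-10.])+158*X0+6.5*Y0
for n in("side","top"):
    c=env.camera(n);cv2.imwrite(f"pics/{n}31.png",c["image"][:,:,::-1]);np.savez(n+"31.npz",**c)
    v=cloud(c).reshape(-1,3);p=(v[:,:2]-B)@np.stack([X,Y],1);z=v[:,2]
    for lo in range(-90,90,30):
        s=(p[:,1]>lo)&(p[:,1]<lo+30)&(z>52)&(z<84)&(p[:,0]>-30)&(p[:,0]<15)
        if s.sum()>5:print(n," face",lo,np.median(p[s,0]),s.sum())
    m=(z>100)&(z<115)&(np.hypot(*(v[:,:2]-[427,-346]).T)<30);print("glue",v[m].mean(0),m.sum())
E
```

```text
t 53.95 tcp [466.4   23.54 140.08] F [ 0.03  0.54 -1.03] finger front in bracket x,y -252.3731275090991 -8.673151738483146 (home front -130)
x axis 66.04341423646333 tilt z [ 0.15 -0.06 -0.99]
L front -131.8790284270748 134
R front -130.2537142130025 24
yaw rel 0.009449501244606338 to go L,R 1.8790284270747861 0.2537142130024961
side  face -60 -0.856428959073336 27
side  face -30 -1.0364146642655148 80
side  face 0 -1.2417413171891616 81
side  face 30 -1.8165518958565285 78
side  face 60 -1.8316066742873678 85
glue [nan nan nan] 0
glue [ 428.10240941 -343.70384569  109.60875558] 73<stdin>:12: RuntimeWarning: Mean of empty slice.
  ret = um.true_divide(
```

View pics/w31.png

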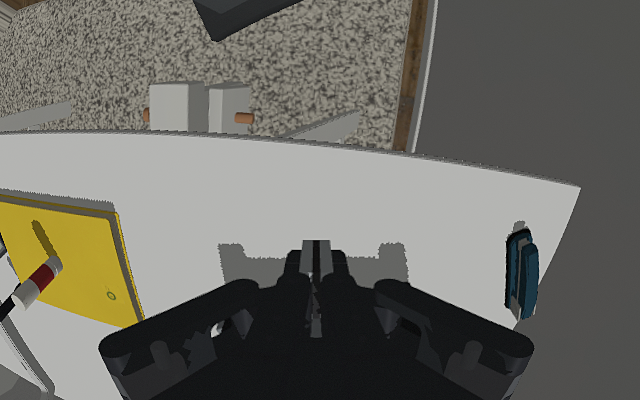

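View pics/top31.png

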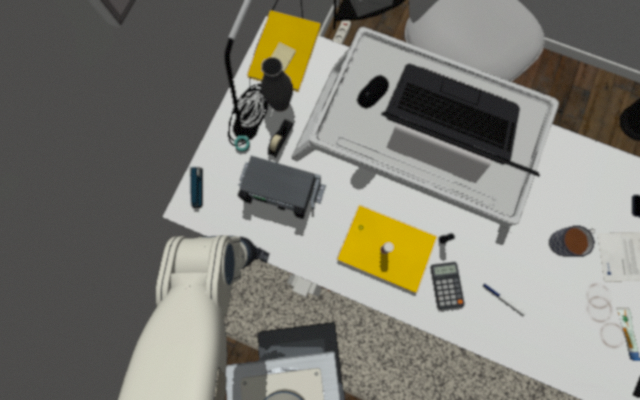

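The top view shows the safe home at (280,185), the glue stick standing on the notebook at (388,248), and the stapler (196,187) and torch (446,239) where they started. The gripper is clear of everything.

```bash
python3 -c "
from plant import env
print(env.job_done())"
```

```text
the job is handed in; nothing more can be done
None
```

The job is handed in, at about 54 s of the 72 s allowed; the interface gives no verdict, so what follows comes from my own checks.

**Glue stick:** I took it out of the bracket and stood it on the notebook, near its centre at about (427, -346). The last top view shows it upright with its top at z = 109.6 mm, which fits a 90 mm stick on a 19 mm notebook.

**Safe:** I pushed it home by alternating gentle pushes on the two black posts.
- **Bearing:** In the last presses both posts stalled against the stop, with only 0.1 mm of movement for 1 mm or more commanded. The highest wrist force I read was about 18 N.
- **Squareness:** The measured yaw to my nominal bracket direction was about 0.009 rad. My camera fits put the stop itself about 0.01 rad off that nominal, so the two agree within the measuring error.
- **Gap to the stop:** The final side view puts the leading face 1 to 2 mm short of my estimated stop line. That is within the 2 mm calibration error, so I relied on the stall to judge that it was home.

**Stapler and torch:** Both look unmoved in the last top view. I did not measure their displacement.

**Not checked:** Force was read only at the end of each move, so brief peaks between readings are unknown. I saw no sign of contact with the keypad door.

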